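# Put the round die insert away in its chest

### The arm

A 6-joint arm with a two-finger parallel gripper is mounted at the origin on the work surface. World frame = base frame: x ahead of the robot, y to its left, z up, the work surface at z = 0. Lengths are in mm, angles in degrees, forces in N, time in s.
With the tool pointing down it reaches from about 250 to 725 mm from the base axis. Payload 4 kg.
Tool frame: the origin (TCP) lies at the very end of the fingers, on their centre line; the grasp point (between the pads) lies 19 mm behind it; z points along the fingers, y is the line along which they close (so a half turn about z gives the same grasp; the last joint's range is limited). The gripper opens to 85 mm and grips with 20 to 120 N. Pads are 22 mm wide; open, the fingers measure 114 mm over their backs; the gripper's body (76 mm by 85 mm) begins 54 mm behind the grasp point. The pads swing forward as they close: fully open they stand 13 mm farther back than shut.
Start: joints at [67.781, 13.785, 0.286, 76.501, 0, 90], TCP at [189.074, 462.872, 231.306] pointing down, gripper open.
Joint ranges: [-155.79, 155.79], [-60.16, 107.12], [-62.33, 73.08], [-114, 123.19], [-81.49, 82.49], [-180, 180]. Speed limits (degrees/s): [159.86, 159.86, 180, 180, 180, 180].

### API

Orientations are given as [roll, pitch, yaw] about the fixed x, y, z axes, in that order (R = Rz(yaw) Ry(pitch) Rx(roll)).
In Python, from plant import manip, get_image, camera_model gives the robot as it stands.
- The arm moves only by the tool carry_out, never from a script. Its argument "motion" is a list of rows, each a list of 7 numbers: the shift along the tool's x, y, z scaled (see below), then the turn, a rotation vector about the tool's x, y, z scaled (see below), then the opening, from 0 (shut) to 1 (fully open). In form: [[tx, ty, tz, wx, wy, wz, gripper], ...]. A call has 1 to 20 rows; each row shifts and turns the commanded pose from where the row before left it, along the tool's axes as they then stand; what a row does not reach is not made up. The controller multiplies each number of a shift by 0.05 m and each number of a turn by 0.1 rad. A row lasts 1/10 s, in which the tool goes at most 50 mm and 8.59 degrees, less where a joint would pass 70% of its speed; a pose out of reach is approached as far as the arm can. A call with a number of a shift or a turn outside -1 to 1 is refused whole. A call with a gripper value outside its range is refused whole. The fingers move at their own pace and stop on an object; "newtons" is the grip in N (left out, the last holds). Time passes only in rows, so rows that do not move let the fingers close. It gives the time, the measured TCP pose, the force, the opening and the grip force at its end, in the units of the state.
- manip.observe(): the state, without advancing time (a new reading comes with each control period).
- get_image(name): name is "scene" or "top" or "wrist"; returns (picture, depth): 420x560x3 uint8, red, green, blue; 420x560 float32, mm along the optical axis (not along the pixel's ray), 0 where there is no reading.
- camera_model(name): a dict with "fx", "fy", "cx", "cy" (pixels), "world_from_camera" (4x4, takes a point from camera to world coordinates); the wrist camera has in their place "mount" (4x4, takes a point from camera to tool coordinates, whose origin is the TCP and whose axes are the flange's). Camera axes: x right, y down, z forward; pixel columns grow to the right and rows downward; lengths in mm; the calibration is good to about 2 mm. A picture is of the moment at which its call begins: read the wrist's pose just before it. camera_model takes no time and is no camera call.
- manip.hand_in(): hands the job in; it is judged then, once.
The state is a dict: "time": time; "joint_positions": joint angles; "joint_velocities": joint speeds; "tau": joint torques, N m; "tcp_pos": TCP position; "ee_rot": TCP orientation; "ft_force": force on the tool from outside, world axes, zero at the start; "moment": the same for the moment, N m; "finger_gap": opening from 0.0 (shut) to 1.0 (fully open); "finger_force": force on a finger pad.
Only numpy, scipy, OpenCV 4.12 (cv2) and the standard library are available. Lean on these libraries where they do the work, as an engineer would, in place of code of your own. Each camera call takes 0.05 s, during which the arm holds its last target. There are 200 camera calls.

### The job

Raise the chest's lid until its folding stay locks and props it open, then put the round steel insert from the bench into the empty pocket of the chest's board, lying fully down and level. Then release the stay, folding its knee toward the front of the chest, and ease the lid all the way shut without letting it drop; do not drop the insert from a height, and leave the other things where they are.

Things in the scene. Friction and masses are not known exactly. Their poses are not given: they have to be found in the camera images.
- chest: Low grey steel chest fixed to the bench with its front turned to the robot's right, 200 deep (x) x 240 wide (y) x 92 mm high to its rim, walls 3 mm. Origin: centre of its underside; -x is the front (lid handle), +x the hinge side, y its left, z up. Inside, a beech board lies 30 mm below the rim. The propped lid leans over the board's rear, so tools must come in tilted from the front there
- board (a point): middle of the beech board's top, 62 mm above the chest's underside. The board fills the chest; two round pockets lie side by side toward the hinge, centred at x = +45 mm, y = -52 mm (right, empty) and y = +52 mm (left, holding an identical insert); the rest is bare and smooth, so an insert can be slid on it
- hinge (a point): middle of the lid's hinge line, at x = +100, y = 0, z = 94 mm of the chest; the hinge axis is the chest's y
- lid (a joint): lid angle about the hinge, rad: 0 shut, growing as it opens. The stay stops it at 1.25; propped on the locked stay it rests at about 1.20. The lid is a steel pan 204 x 244 x 20 mm, about 0.8 kg, on the rim; its hinge is lightly damped and it falls shut if nothing carries it
- lid_handle (a point): middle of the bar of the bow handle on the lid's front skirt: round bar 12 mm thick, 112 mm long along the chest's y, its axis 45 mm ahead of the skirt. It lies 247 mm from the hinge line and 9 mm above it when shut (103 mm above the bench), and turns with the lid
- stay_knob (a point): centre of the free-turning knob at the stay's knee, on the chest's right (-y): 16 mm thick, 54 mm long along y, 46 mm out from the side wall. It circles stay_foot at 92 mm radius in the chest's x-z plane. Lid shut: 92 mm ahead of the foot, 11 mm below it; stay straight: 31 mm behind it, 87 mm above; locked: a little farther behind
- stay_foot (a point): axis of the stay's lower pivot on the chest's right wall, at x = +8, z = 60 mm of the chest, and y = -166 mm (the knob's distance out). The stay is two flat steel links, 92 mm (foot to knee) and 75 mm (knee to lid), 16 mm wide, within 17 mm of the wall
- stay_knee (a joint): knee angle, rad: 0 folded (lid shut), 2.52 straight (lock point), 2.94 locked at its stop. Raising the lid as far as it goes lets a weak spring carry the knee past straight; the lid's weight then holds it. Taking the knob up and over to the front lifts the lid some 3 degrees, then folds the stay; the knob's place then sets the lid's angle
- insert: the round insert to put away: plain steel disc, 60 mm across, 18 mm thick, 0.39 kg (may vary by a fifth), flat on the bench to the right, in front of the chest's handle side; a ring is turned on its top face; origin: centre of its underside, z up
- pocket (a point): centre of the empty pocket's floor (56 mm above the chest's underside); 62 mm across, 6 mm deep, so a seated insert stands 12 mm above the board
- neighbour: identical round insert already seated in the other pocket; origin: centre of its underside. Leave it
- square_insert: square steel insert, 60 x 60 x 24 mm, on the bench near the round insert; origin: centre of its underside. Leave it
- mallet: hammer with wooden handle, 280 mm, lying to the left; origin under its middle. Leave it
- ingot: aluminium ingot 150 x 60 x 32 mm, to the right; origin: centre of its underside. Leave it
- die_half: dark steel die half, about 230 x 80 x 56 mm with a pin at one end, front right; origin under its block's centre. Leave it
- casting: raw aluminium casting with its sprue, about 145 x 68 x 35 mm, to the left; origin under the round end. Leave it
- spray_can: upright can 60 mm across, 165 mm high, left behind the chest; origin: centre of its underside. Leave it

How it is judged (in metres and radians):
On the way, in this order (a step that is already met when the one before it is completed fails the run):
1. the lid stands propped on its locked stay, let go (value of joint lid above 1.13 rad and value of joint stay_knee above 2.8 rad and contact force between the fingers and anything else below 0.5 N), for 0.2 s.
2. the round insert lies seated and level in the empty pocket, let go, with the lid still propped (z of insert in the frame of pocket between -0.003 and 0.003 m and horizontal distance between insert and pocket below 0.003 m and angle between insert's own z axis and vertical below 0.06 rad and value of joint lid above 1.13 rad and contact force between the fingers and insert below 0.5 N), for 0.2 s.
3. the stay's knee has been folded back through its lock point and the lid is on its way down (value of joint stay_knee below 2.3 rad and value of joint lid below 1.13 rad).
At the end, for the whole second after the job is handed in: the lid is shut (within 0.03 rad) and still with its stay folded (knee under 0.15 rad); the round insert rests in the right-hand pocket, centred within 3 mm, down within 3 mm and level within 0.06 rad; everything let go (z of insert in the frame of pocket between -0.003 and 0.003 m and horizontal distance between insert and pocket below 0.003 m and angle between insert's own z axis and vertical below 0.06 rad and value of joint lid below 0.03 rad and value of joint stay_knee below 0.15 rad and velocity of joint lid between -0.05 and 0.05 rad/s and linear speed of insert below 0.02 m/s); the robot touches nothing.
It fails at once if the lid drops (falls faster than 3 rad/s) (velocity of joint lid below -3 rad/s).
It fails at once if the insert falls free more than 25 mm above the chest's board (contact force between anything else and insert below 0.01 N and z of insert in the frame of pocket above 0.031 m).
It fails at once if the insert in the other pocket is shifted more than 8 mm (distance of neighbour from where it was at the start of the episode above 0.008 m).
It fails at once if another thing on the bench is moved more than 30 mm (distance of any of square_insert, mallet, ingot, die_half, casting, spray_can from where it was at the start of the episode above 0.03 m).
It also fails if it takes over 72 s, if anything falls off the work surface, if the arm or the gripper's body presses on something with over 40 N, if the wrist force passes 120 N, or if a joint passes its speed limit or range.

## Working session

There is one attempt and no reset: what is moved stays moved. The work goes in short steps, Python scripts to look and compute and a tool call to move; the robot and the scene stay as the last step left them, time stands still between calls to the robot, and variables do not carry over. Pictures are saved under pics/ and viewed, at most 10 in all, crops included, and the job is handed in when it is done.

Besides the shell and the picture viewer there is one more tool, called after "Call:" by a JSON object that holds its "method" and its "body". carry_out: Moves the arm, as the interface text tells. Its arguments: {"type":"object","properties":{"motion":{"type":"array","items":{"type":"array","items":{"type":"number"}}},"newtons":{"type":"number"}},"required":["motion"]}

```bash
ls; mkdir -p pics; python3 - <<'E'
from plant import manip,get_image,camera_model
import numpy as np,cv2
print(manip.observe())
for n in("scene","top"):
    p,d=get_image(n);cv2.imwrite(f"pics/{n}0.png",p[:,:,::-1]);np.savez(f"{n}0.npz",p=p,d=d)
    print(n,camera_model(n))
print(camera_model("wrist"))
E
```

```text
pics
{'time': 0.0, 'joint_positions': array([6.77803922e+01, 1.38345238e+01, 2.12316254e-01, 7.64995670e+01,
       1.74589118e-03, 8.99985918e+01]), 'joint_velocities': array([-0.03986477, -0.03014679, -0.09234138, -0.00671407,  0.10544896,
       -0.03336144]), 'tau': array([ 3.47813075e-04, -3.72318184e+01,  2.52407295e+01,  1.68956921e-02,
        6.69438418e-05, -2.72523231e-06]), 'tcp_pos': array([188.83216115, 462.2912685 , 230.38335795]), 'ee_rot': array([-1.79878226e+02, -1.74888014e-03,  1.57781797e+02]), 'ft_force': array([-0.35403882, -0.19123003,  0.38028581]), 'moment': array([ 0.00693808, -0.01635875, -0.05328013]), 'finger_force': 0.0, 'finger_gap': 1.000735347185429}
scene {'fx': 452.500423497409, 'fy': 452.500423497409, 'cx': 276.71578703775907, 'cy': 204.6340381569607, 'world_from_camera': array([[-3.07137542e-01,  5.05516456e-01, -8.06299971e-01,
         1.84188356e+03],
       [ 9.51642806e-01,  1.68948964e-01, -2.56577897e-01,
         4.16100624e+02],
       [ 6.51919524e-03, -8.46114271e-01, -5.32961668e-01,
         9.39594609e+02],
       [ 0.00000000e+00, 
[... 284 characters left out ...]
9.99659435e-01,  1.94345629e-02, -1.74158348e-02,
         1.56544116e+01],
       [ 1.53246708e-02, -1.02997098e-01, -9.94563599e-01,
         1.17745781e+03],
       [ 0.00000000e+00,  0.00000000e+00,  0.00000000e+00,
         1.00000000e+00]])}
{'fx': 298.2559820567751, 'fy': 298.2559820567751, 'cx': 281.9601826375414, 'cy': 214.79420055309077, 'mount': array([[ 8.18135223e-04, -9.50653432e-01, -3.10253739e-01,
         8.10293728e+01],
       [ 9.99999648e-01,  7.20622341e-04,  4.28916133e-04,
        -5.53150022e-01],
       [-1.84174818e-04, -3.10253981e-01,  9.50653687e-01,
        -1.42144747e+02],
       [ 0.00000000e+00,  0.00000000e+00,  0.00000000e+00,
         1.00000000e+00]])}
```

View pics/top0.png

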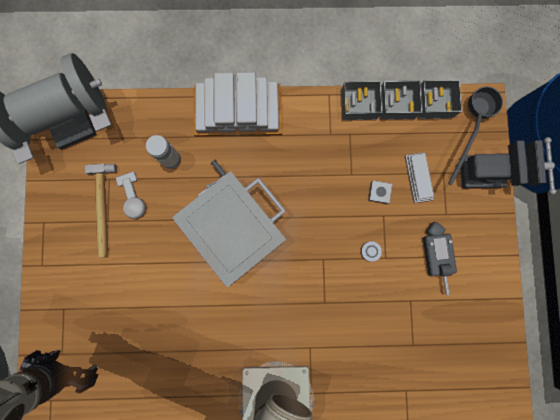

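View pics/scene0.png

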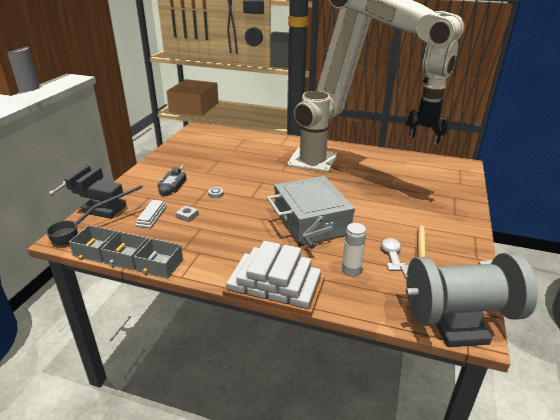

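The top view shows the chest with the lid centred at about (229,228), the handle at (268,198) and the knob at (218,168). The round insert is at (371,251) and the square one at (380,191).

```bash
cat > h.py <<'E'
import numpy as np,cv2
from plant import manip,get_image,camera_model
from scipy.spatial.transform import Rotation as R
def cloud(n,d,T=None):
    c=camera_model(n);v,u=np.indices(d.shape)
    P=np.stack([(u-c['cx'])/c['fx']*d,(v-c['cy'])/c['fy']*d,d],-1)
    T=c['world_from_camera'] if T is None else T
    W=P@T[:3,:3].T+T[:3,3];W[d==0]=np.nan;return W
E
python3 - <<'E'
from h import *
f=np.load('top0.npz');p,d=f['p'],f['d'];W=cloud('top',d)
z=W[...,2]
def rep(name,x0,x1,y0,y1,zl,zh):
    m=np.zeros(z.shape,bool);m[y0:y1,x0:x1]=True;m&=(z>zl)&(z<zh)
    q=W[m];r=cv2.minAreaRect(q[:,:2].astype(np.float32));print(name,len(q),'zmed',np.nanmedian(q[:,2]),'mean',q.mean(0).round(1),'rect',r)
    return q
n,l=np.histogram(z[170:290,170:290],bins=np.arange(-10,140,5));print(list(zip(l[:-1],n)))
rep('lid',170,290,165,290,104,125)
m=np.zeros(z.shape,np.uint8);m[165:290,170:290]=((z>104)&(z<125))[165:290,170:290]
m=cv2.morphologyEx(m,cv2.MORPH_OPEN,np.ones((9,9)))>0
print('lid opened',cv2.minAreaRect(W[m][:,:2].astype(np.float32)))
rep('insert',358,385,238,265,9,30)
rep('sq',366,395,178,205,12,35)
q=rep('knob',205,228,155,180,10,100)
q=rep('handle',262,290,175,222,80,112)
g=cv2.imread('pics/top0.png');cv2.imwrite('pics/crop0.png',cv2.resize(g[150:300,160:400],None,fx=3.3,fy=3.3,interpolation=cv2.INTER_CUBIC))
E
```

```text
[(np.int64(-10), np.int64(30)), (np.int64(-5), np.int64(2273)), (np.int64(0), np.int64(4600)), (np.int64(5), np.int64(342)), (np.int64(10), np.int64(0)), (np.int64(15), np.int64(0)), (np.int64(20), np.int64(1)), (np.int64(25), np.int64(0)), (np.int64(30), np.int64(0)), (np.int64(35), np.int64(0)), (np.int64(40), np.int64(0)), (np.int64(45), np.int64(2)), (np.int64(50), np.int64(15)), (np.int64(55), np.int64(25)), (np.int64(60), np.int64(7)), (np.int64(65), np.int64(8)), (np.int64(70), np.int64(4)), (np.int64(75), np.int64(1)), (np.int64(80), np.int64(1)), (np.int64(85), np.int64(2)), (np.int64(90), np.int64(7)), (np.int64(95), np.int64(53)), (np.int64(100), np.int64(41)), (np.int64(105), np.int64(197)), (np.int64(110), np.int64(1686)), (np.int64(115), np.int64(4457)), (np.int64(120), np.int64(588)), (np.int64(125), np.int64(0)), (np.int64(130), np.int64(0))]
lid 6940 zmed 116.67191978122742 mean [499.3 114.7 116.4] rect ((516.5390014648438, 103.05117797851562), (255.17996215820312, 255.58407592773438), 37.936649322509766)
lid opened ((501.7608642578125, 119.62559509277344), (252.15740966796875, 211.4051513671875), 38.02745819091797)
insert 325 zmed 19.74327364821238 mean [ 424.3 -294.    19.5] rect ((423.93243408203125, -295.1404724121094), (58.34844970703125, 56.42426681518555), 88.80240631103516)
sq 419 zmed 25.351243494080336 mean [ 602.2 -328.5   25.1] rect ((602.7304077148438, -330.2901306152344), (61.27387237548828, 60.72022247314453), 80.09989929199219)
knob 108 zmed 56.33431124461447 mean [676.3 154.1  56.4] rect ((674.1821899414062, 153.24850463867188), (62.424041748046875, 24.757041931152344), 28.787485122680664)
handle 192 zmed 109.18461060292498 mean [562.7  -5.3 108.8] rect ((564.4154052734375, 16.375244140625), (104.4015121459961, 60.03927230834961), 37.796417236328125)
```

View pics/crop0.png

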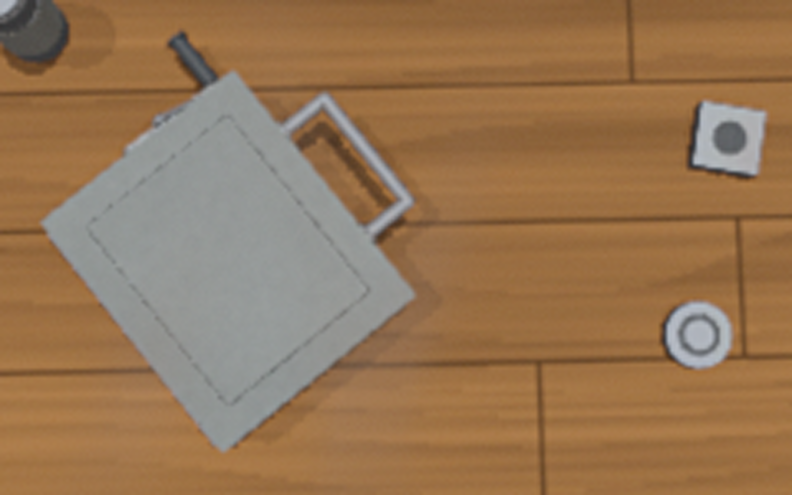

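```bash
cat >> h.py <<'E'
def ray(n,uv,z,T=None):
    c=camera_model(n);T=c['world_from_camera'] if T is None else T
    uv=np.atleast_2d(uv).astype(float)
    r=np.stack([(uv[:,0]-c['cx'])/c['fx'],(uv[:,1]-c['cy'])/c['fy'],np.ones(len(uv))],-1)@T[:3,:3].T
    o=T[:3,3];return o+r*((z-o[2])/r[:,2])[:,None]
def wristT():
    s=manip.observe();M=np.eye(4);M[:3,:3]=R.from_euler('xyz',s['ee_rot'],degrees=True).as_matrix();M[:3,3]=s['tcp_pos']
    return M@camera_model('wrist')['mount'],s
def seg(n,p,poly):pass
E
python3 - <<'E'
from h import *
f=np.load('top0.npz');p,d=f['p'],f['d'];W=cloud('top',d);z=W[...,2]
hsv=cv2.cvtColor(p,cv2.COLOR_RGB2HSV)
m=((hsv[...,1]<60)&(hsv[...,2]>100)).astype(np.uint8)
k=np.zeros_like(m);k[165:290,170:290]=1;m&=k
m=cv2.morphologyEx(m,cv2.MORPH_OPEN,np.ones((9,9)))
c=max(cv2.findContours(m,0,2)[0],key=cv2.contourArea)[:,0,:]
for zt in(112,):
    q=ray('top',c,zt);r=cv2.minAreaRect(q[:,:2].astype(np.float32));print(zt,r,cv2.boxPoints(r))
# insert / square by colour
for nm,(x0,x1,y0,y1),zt in(('ins',(355,388,236,268),18),('sq',(364,397,176,207),24)):
    b=((hsv[...,1]<70)&(hsv[...,2]>90)).astype(np.uint8);k[:]=0;k[y0:y1,x0:x1]=1
    cc=max(cv2.findContours(b&k,0,2)[0],key=cv2.contourArea)[:,0,:]
    q=ray('top',cc,zt);print(nm,cv2.minEnclosingCircle(q[:,:2].astype(np.float32)),q.mean(0))
E
```

```text
112 ((502.7383728027344, 118.564453125), (254.29397583007812, 216.1936492919922), 37.84625244140625) [[336.01324 125.91383]
 [468.6577  -44.80564]
 [669.4635  111.21507]
 [536.81903 281.93454]]
ins ((425.20562744140625, -296.401123046875), 30.956180572509766) [ 423.26354451 -297.19833549   18.        ]
sq ((604.30419921875, -331.70404052734375), 40.825782775878906) [ 603.66453677 -330.01847089   24.        ]
```

Call:
{"method": "carry_out", "body": {"motion": [[0,0,-0.4,0,0,1,1],[0,0,-0.4,0,0,1,1],[0,0,-0.4,0,0,1,1]], "newtons": 40}}

```text
time: 0.4
tcp_pos: [188.9, 462.4, 291.3]
ee_rot: [-179.9, 0.0, 140.4]
ft_force: [0.2, 0.1, -0.0]
finger_gap: 1.001
finger_force: 0.0
```

```bash
python3 -c "
from h import *
s=manip.observe();print(s['joint_positions'],s['tcp_pos'],s['ee_rot'])"
```

```text
[ 6.77812117e+01  1.28369787e+01  7.93697670e+00  8.52043591e+01
 -4.96491646e-04  1.07424348e+02] [188.89141678 462.42381095 291.30977715] [-1.79900576e+02  3.17242576e-02  1.40356892e+02]
```

Call:
{"method": "carry_out", "body": {"motion": [[0,0,0,0,0,-1,0.5],[0,0,0,0,0,-1,0.5],[0,0,0,0,0,-1,0.5],[0,0,0,0,0,-1,0.5],[0,0,0,0,0,-1,0.5],[0,0,0,0,0,-1,0.5],[0,0,0,0,0,-1,0.5],[0,0,0,0,0,-1,0.5],[0,0,0,0,0,-1,0.5],[0,0,0,0,0,-1,0.5],[0,0,0,0,0,-1,0.5],[0,0,0,0,0,-1,0.5],[0,0,0,0,0,-1,0.5],[0,0,0,0,0,-0.53,0.5]]}}

```text
time: 1.8
tcp_pos: [189.0, 462.6, 290.7]
ee_rot: [-180.0, -0.1, -141.7]
ft_force: [-1.2, 0.2, -0.2]
finger_gap: 0.5
finger_force: 0.0
```

Call:
{"method": "carry_out", "body": {"motion": [[-0.05,-0.76,0.1,0,0,0,0.5],[-0.05,-0.76,0.1,0,0,0,0.5],[-0.05,-0.76,0.1,0,0,0,0.5],[-0.05,-0.76,0.1,0,0,0,0.5],[-0.05,-0.76,0.1,0,0,0,0.5],[-0.05,-0.76,0.1,0,0,0,0.5],[-0.05,-0.76,0.1,0,0,0,0.5],[-0.05,-0.76,0.1,0,0,0,0.5],[-0.05,-0.76,0.1,0,0,0,0.5],[-0.05,-0.76,0.1,0,0,0,0.5],[-0.05,-0.76,0.1,0,0,0,0.5],[-0.05,-0.76,0.1,0,0,0,0.5],[-0.05,-0.76,0.1,0,0,0,0.5],[-0.05,-0.76,0.1,0,0,0,0.5],[-0.05,-0.76,0.1,0,0,0,0.5],[-0.05,-0.76,0.1,0,0,0,0.5],[0,0,0,0,0,0,0.5],[0,0,0,0,0,0,0.5]]}}

```text
time: 3.6
tcp_pos: [595.4, 8.5, 210.0]
ee_rot: [179.9, -0.1, -142.0]
ft_force: [-0.9, -0.2, -0.0]
finger_gap: 0.503
finger_force: 0.0
```

```bash
python3 - <<'E'
from h import *
T,s=wristT();p,d=get_image('wrist');cv2.imwrite('pics/w1.png',p[:,:,::-1]);np.savez('w1.npz',p=p,d=d,T=T)
print(s['tcp_pos'],s['ee_rot'],s['finger_gap'])
E
```

```text
[595.3661159    8.52951994 210.00449813] [ 1.79885434e+02 -1.11843376e-01 -1.41983046e+02] 0.502843066518545
```

View pics/w1.png

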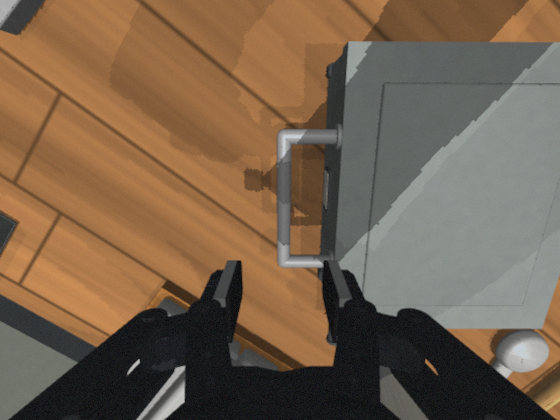

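The wrist view shows the bar at column 284, rows 132 to 263. The lid's front corners are at (348,42) and about (348,328).

```bash
python3 - <<'E'
from h import *
f=np.load('w1.npz');T=f['T'];p=f['p'];W=cloud('wrist',f['d'],T)
b=W[150:245,275:295].reshape(-1,3);b=b[b[:,2]>85];print('bar top z',np.percentile(b[:,2],[50,90]))
g=cv2.cvtColor(p,cv2.COLOR_RGB2HSV)
for v in(160,200,240):
    row=W[v,255:330,2];print(v,[255+i for i in np.where(row>90)[0]][:1],[255+i for i in np.where(row>90)[0] if i<50][-1:])
A=np.array([-.789,-.614]),np.array([-.614,.789]);
q=ray('wrist',[[284,132],[284,263],[284,197.5]],103,T);print(q)
d=q[2][:2]-f['T'][:2,3]*0-manip.observe()['tcp_pos'][:2];print('bar rel tcp: tool x,y',d@A[0],d@A[1])
e=q[0]-q[1];print('bar angle',np.degrees(np.arctan2(e[1],e[0])))
q=ray('wrist',[[348,42],[541,328],[541,42],[348,328]],112,T);print(q)
E
```

```text
bar top z [107.49701439 108.77326409]
160 [np.int64(277)] [np.int64(290)]
200 [np.int64(277)] [np.int64(289)]
240 [np.int64(277)] [np.int64(289)]
[[538.60931223 -32.24325376 103.        ]
 [630.74060695  40.21670644 103.        ]
 [581.44717435   1.44811891 103.        ]]
bar rel tcp: tool x,y 15.613774710539042 2.168535783568851
bar angle -141.81545017240822
[[461.53664618 -34.88371089 112.        ]
 [528.81650225 276.99262146 112.        ]
 [376.36865433  73.72604002 112.        ]
 [643.91863551 129.22934618 112.        ]]
```

Call:
{"method": "carry_out", "body": {"motion": [[0.11,0.03,0.36,0,0,0,0.45],[0.11,0.02,0.36,0,0,0,0.45],[0,0,0.36,0,0,0,0.45],[0,0,0.36,0,0,0,0.45],[0,0,0.36,0,0,0,0.45],[0,0,0.36,0,0,0,0.45],[0,0,0.36,0,0,0,0.45],[0,0,0,0,0,0,0.3],[0,0,0,0,0,0,0],[0,0,0,0,0,0,0],[0,0,0,0,0,0,0],[0,0,0,0,0,0,0]], "newtons": 40}}

```text
time: 4.85
tcp_pos: [586.1, 3.3, 86.2]
ee_rot: [-179.8, -0.0, -141.9]
ft_force: [2.0, -5.3, -4.3]
finger_gap: 0.122
finger_force: 38.9
```

```bash
python3 -c "
import numpy as np
a=np.radians(2.09+np.linspace(0,72,21));x=-247.2*np.cos(a);z=247.2*np.sin(a)
cx=np.round(np.cumsum(np.diff(x))/50,2);cz=np.round(np.cumsum(np.diff(z))/50,2)
print([[0,round(float(u),2),round(-float(w),2),0,0,0,0] for u,w in zip(np.diff(cx,prepend=0),np.diff(cz,prepend=0))])"
```

```text
[[0, 0.02, -0.31, 0, 0, 0, 0], [0, 0.04, -0.31, 0, 0, 0, 0], [0, 0.06, -0.3, 0, 0, 0, 0], [0, 0.08, -0.3, 0, 0, 0, 0], [0, 0.1, -0.3, 0, 0, 0, 0], [0, 0.11, -0.29, 0, 0, 0, 0], [0, 0.14, -0.28, 0, 0, 0, 0], [0, 0.15, -0.27, 0, 0, 0, 0], [0, 0.17, -0.26, 0, 0, 0, 0], [0, 0.18, -0.25, 0, 0, 0, 0], [0, 0.2, -0.24, 0, 0, 0, 0], [0, 0.21, -0.22, 0, 0, 0, 0], [0, 0.23, -0.21, 0, 0, 0, 0], [0, 0.24, -0.2, 0, 0, 0, 0], [0, 0.25, -0.18, 0, 0, 0, 0], [0, 0.27, -0.17, 0, 0, 0, 0], [0, 0.27, -0.15, 0, 0, 0, 0], [0, 0.28, -0.13, 0, 0, 0, 0], [0, 0.29, -0.11, 0, 0, 0, 0], [0, 0.3, -0.09, 0, 0, 0, 0]]
```

Call:
{"method": "carry_out", "body": {"motion": [[0,0.02,-0.31,0,0,0,0],[0,0.04,-0.31,0,0,0,0],[0,0.06,-0.3,0,0,0,0],[0,0.08,-0.3,0,0,0,0],[0,0.1,-0.3,0,0,0,0],[0,0.11,-0.29,0,0,0,0],[0,0.14,-0.28,0,0,0,0],[0,0.15,-0.27,0,0,0,0],[0,0.17,-0.26,0,0,0,0],[0,0.18,-0.25,0,0,0,0]]}}

```text
time: 5.85
tcp_pos: [554.4, 44.2, 231.3]
ee_rot: [-179.6, 0.1, -142.0]
ft_force: [3.1, -5.3, -1.7]
finger_gap: 0.127
finger_force: 38.9
```

Call:
{"method": "carry_out", "body": {"motion": [[0,0.2,-0.24,0,0,0,0],[0,0.21,-0.22,0,0,0,0],[0,0.23,-0.21,0,0,0,0],[0,0.24,-0.2,0,0,0,0],[0,0.25,-0.18,0,0,0,0],[0,0.27,-0.17,0,0,0,0],[0,0.27,-0.15,0,0,0,0]]}}

```text
time: 6.55
tcp_pos: [503.7, 109.6, 302.0]
ee_rot: [-179.4, 0.3, -142.0]
ft_force: [3.1, -7.5, 6.7]
finger_gap: 0.121
finger_force: 39.0
```

Call:
{"method": "carry_out", "body": {"motion": [[0,0.28,-0.13,0,0,0,0],[0,0.29,-0.11,0,0,0,0],[0,0.3,-0.09,0,0,0,0],[0,0,0,0,0,0,0],[0,0,0,0,0,0,0]]}}

```text
time: 7.05
tcp_pos: [477.0, 144.1, 318.6]
ee_rot: [-179.5, 0.4, -141.9]
ft_force: [3.0, -7.5, 9.9]
finger_gap: 0.12
finger_force: 41.9
```

Call:
{"method": "carry_out", "body": {"motion": [[0,0.06,-0.02,0,0,0,0],[0,0.04,-0.01,0,0,0,0],[0,0,0,0,0,0,0],[0,0,0,0,0,0,0],[0,0,0,0,0,0,0]]}}

```text
time: 7.55
tcp_pos: [475.6, 145.8, 319.3]
ee_rot: [-179.2, 0.4, -142.1]
ft_force: [9.1, -12.9, 6.6]
finger_gap: 0.124
finger_force: 41.6
```

```bash
python3 - <<'E'
from h import *
p,d=get_image('scene');np.savez('s1.npz',p=p,d=d)
c=p[150:270,240:400];cv2.imwrite('pics/s1.png',cv2.resize(c,None,fx=4.5,fy=4.5,interpolation=cv2.INTER_CUBIC)[:,:,::-1])
E
```

```text
(no output)
```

View pics/s1.png

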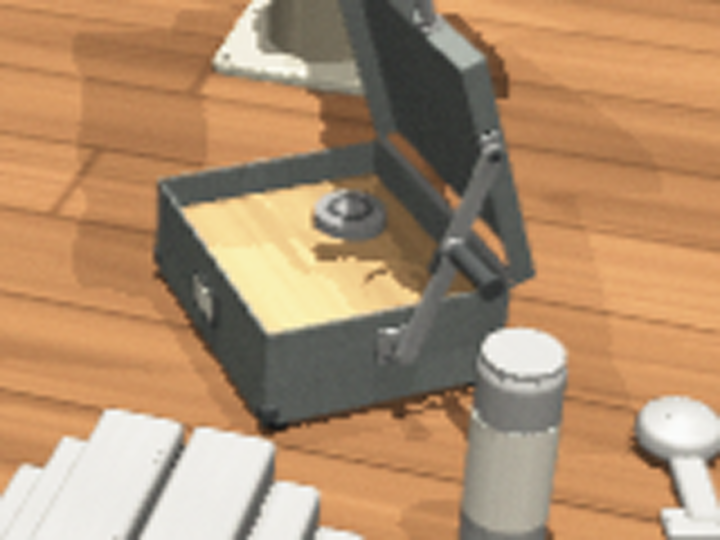

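The scene crop shows the stay's knee at (455,248), behind the line from the foot (398,355) to the lid pivot (490,145). The knee is past straight, so I'll ease off and let go.

Call:
{"method": "carry_out", "body": {"motion": [[0,-0.08,0.02,0,0,0,0],[0,-0.08,0.02,0,0,0,0],[0,-0.08,0.02,0,0,0,0],[0,-0.05,0.02,0,0,0,0],[0,0,0,0,0,0,0],[0,0,0,0,0,0,0]]}}

```text
time: 8.2
tcp_pos: [482.3, 137.2, 315.9]
ee_rot: [-179.6, 0.4, -141.9]
ft_force: [1.2, -5.7, 10.2]
finger_gap: 0.123
finger_force: 41.9
```

Call:
{"method": "carry_out", "body": {"motion": [[0,0,0,0,0,0,0.4],[0,0,0,0,0,0,0.4],[0,0,0,0,0,0,0.4],[0,0,-0.3,0,0,0,0.4],[0,0,-0.5,0,0,0,0.4],[0,0,-0.5,0,0,0,0.4],[0,0,0,0,0,0,0.5],[0,0,0,0,0,0,0.5],[0,0,0,0,0,0,0.5]]}}

```text
time: 9.1
tcp_pos: [480.2, 138.2, 375.1]
ee_rot: [179.9, -0.1, -141.9]
ft_force: [0.2, 0.2, -0.0]
finger_gap: 0.499
finger_force: 0.0
```

```bash
python3 - <<'E'
from h import *
p,d=get_image('scene');np.savez('s2.npz',p=p,d=d)
c=p[150:270,240:400];cv2.imwrite('pics/s2.png',cv2.resize(c,None,fx=4.5,fy=4.5,interpolation=cv2.INTER_CUBIC)[:,:,::-1])
W=cloud('scene',d);q=W[222:228,350:362].reshape(-1,3);print('can top',np.nanmedian(q,0))
print(manip.observe()['joint_positions'])
E
```

```text
can top [703.98502462 298.6548863  165.42595025]
[ 1.60450690e+01  1.33251727e+01  2.08450177e+01  9.76730404e+01
  9.33387211e-03 -2.20826949e+01]
```

View pics/s2.png

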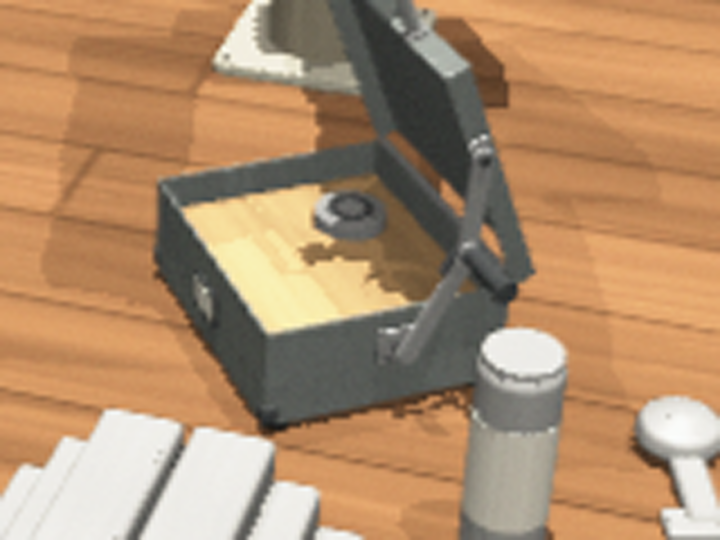

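Call:
{"method": "carry_out", "body": {"motion": [[-0.22,-0.42,0,0,0,0,1],[-0.22,-0.42,0,0,0,0,1],[-0.22,-0.42,0,0,0,0,1],[-0.22,-0.42,0,0,0,0,1],[-0.22,-0.42,0,0,0,0,1],[0,0,0.1,0,0,-1,1],[0,0,0.1,0,0,-1,1],[0,0,0.1,0,0,-1,1],[0,0,0.1,0,0,-1,1],[0,0,0.1,0,0,-1,1],[0,0,0.1,0,0,-1,1],[0,0,0.1,0,0,-1,1],[0,0,0.1,0,0,-1,1],[0,0,0.1,0,0,-1,1],[0,0,0.1,0,0,-1,1],[0,0,0.1,0,0,-1,1],[0,0,0.1,0,0,-1,1],[0,0,0.1,0,0,-1,1],[0,0,0.1,0,0,-1,1],[0,0,0.1,0,0,-1,1]]}}

```text
time: 11.15
tcp_pos: [588.1, 89.4, 299.7]
ee_rot: [179.9, 0.1, -55.7]
ft_force: [-0.8, -0.6, 0.5]
finger_gap: 1.003
finger_force: 0.0
```

Call:
{"method": "carry_out", "body": {"motion": [[0,0,0.2,0,-1,-0.5,1],[0,0,0.2,0,-1,-0.2,1],[0,0,0.2,0,-1,0,1],[0,0,0.2,0,-1,0,1],[0,0,0.2,0,-1,0,1],[0,0,0,0,-1,0,1],[0,0,0,0,-0.1,0,1],[0,0,0,0,0,0,1],[0,0,0,0,0,0,1]]}}

```text
time: 12.05
tcp_pos: [582.9, 97.8, 253.5]
ee_rot: [-179.5, 34.8, -51.6]
ft_force: [-0.1, -0.2, 0.2]
finger_gap: 1.002
finger_force: 0.0
```

```bash
python3 - <<'E'
from h import *
T,s=wristT();p,d=get_image('wrist');cv2.imwrite('pics/w2.png',p[:,:,::-1]);np.savez('w2.npz',p=p,d=d,T=T)
print(s['tcp_pos'],s['ee_rot'],s['joint_positions'])
E
```

```text
[582.86677797  97.81489713 253.4618237 ] [-179.53471995   34.8247182   -51.64432497] [  -3.29374885   43.59873131   41.98070858  112.84382091   25.60082951
 -137.14271631]
```

View pics/w2.png

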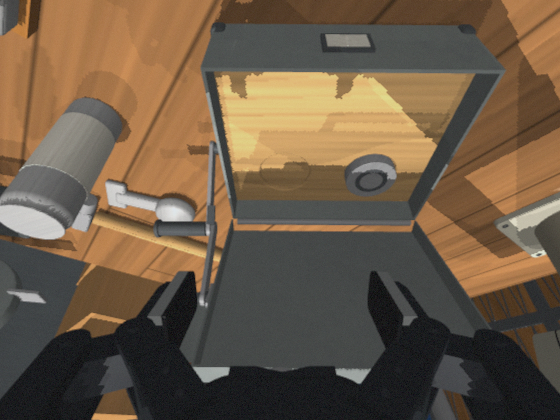

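The wrist view shows the empty pocket as a faint ellipse at about (286,173), the neighbour at (371,175) and the knob at (185,229). I'll measure the pocket on the board plane.

```bash
cat >> h.py <<'E'
f_=np.array([.6165,-.7874]);l_=np.array([-.7874,-.6165])  # chest front, left
E
python3 - <<'E'
from h import *
F=np.load('w2.npz');T=F['T'];p=F['p']
# rectify board plane z=62: 0.5mm/px grid in chest-aligned axes around pocket guess
o=ray('wrist',[[286,173]],62,T)[0][:2];print('guess',o)
w=np.array([[-50,-50],[50,-50],[50,50],[-50,50]],float)  # (left,front)
W3=np.array([np.r_[o+a*l_+b*f_,62] for a,b in w])
c=camera_model('wrist');P=(W3-T[:3,3])@T[:3,:3];uv=np.stack([P[:,0]/P[:,2]*c['fx']+c['cx'],P[:,1]/P[:,2]*c['fy']+c['cy']],-1).astype(np.float32)
H=cv2.getPerspectiveTransform(uv,((w+50)*4).astype(np.float32))
r=cv2.warpPerspective(p,H,(400,400),flags=cv2.INTER_CUBIC);g=cv2.GaussianBlur(r[...,0],(0,0),2)
g=cv2.createCLAHE(4,(4,4)).apply(g)
cs=cv2.HoughCircles(g,cv2.HOUGH_GRADIENT,1,20,param1=60,param2=12,minRadius=112,maxRadius=136)
for x,y,rr in cs[0][:4]:
    q=o+(x/4-50)*l_+(y/4-50)*f_;print('circle',q,rr/4)
x,y,rr=cs[0][0];v=cv2.cvtColor(g,cv2.COLOR_GRAY2BGR);cv2.circle(v,(int(x),int(y)),int(rr),(0,0,255),1);cv2.imwrite('pics/r2.png',v)
# neighbour top disc
h=cv2.cvtColor(p,cv2.COLOR_RGB2HSV);m=((h[...,1]<60)).astype(np.uint8);k=np.zeros_like(m);k[148:205,335:405]=1
cc=max(cv2.findContours(m&k,0,2)[0],key=cv2.contourArea)[:,0,:];q=ray('wrist',cc,74,T);
(cx,cy),rad=cv2.minEnclosingCircle(q[:,:2].astype(np.float32));print('nb',cx,cy,rad)
E
```

```text
guess [506.96375389 186.4410733 ]
circle [508.78271639 186.7539108 ] 33.025
circle [505.04099139 191.1273358 ] 28.35
circle [511.88041639 191.7194608 ] 30.525
circle [515.48636639 181.8418358 ] 31.925
nb 432.8012390136719 119.57206726074219 35.645538330078125
```

View pics/r2.png

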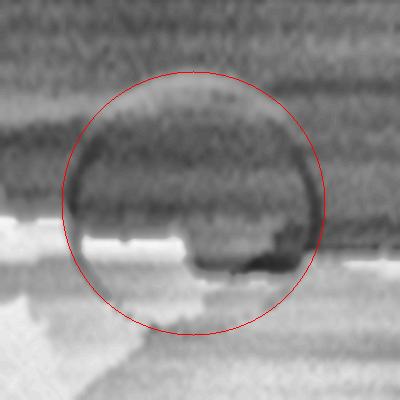

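```bash
cat >> h.py <<'E'
def ori(yaw,tilt):return R.from_euler('z',yaw,degrees=True)*R.from_euler('x',180,degrees=True)*R.from_euler('y',-tilt,degrees=True)
def plan(tgt,yaw,tilt,n,grip,start=None):
    """rows from the present (or given) pose to tgt, rounded"""
    s=manip.observe()
    p0,R0=start if start else (s['tcp_pos'],R.from_euler('xyz',s['ee_rot'],degrees=True))
    p=np.array(p0,float);r=R0;R1=ori(yaw,tilt);dr=(R1*R0.inv()).as_rotvec();p0=p.copy();out=[]
    for i in range(1,n+1):
        pt=p0+(np.array(tgt)-p0)*i/n;rt=R.from_rotvec(dr*i/n)*R0
        sh=np.round(r.inv().apply(pt-p)/50,2);w=np.round((r.inv()*rt).as_rotvec()/.1,2)
        p=p+r.apply(sh*50);r=r*R.from_rotvec(w*.1);out.append([*(sh+0.).tolist(),*(w+0.).tolist(),grip])
    print(out);return p,r
E
python3 - <<'E'
from h import *
plan([468,-373,150],-60,28,13,1)
E
```

```text
[[0.47, 0.59, -0.14, 0.05, 0.09, 0.1, 1], [0.47, 0.58, -0.13, 0.05, 0.09, 0.09, 1], [0.48, 0.58, -0.13, 0.06, 0.09, 0.1, 1], [0.49, 0.57, -0.13, 0.05, 0.1, 0.09, 1], [0.5, 0.56, -0.13, 0.05, 0.09, 0.1, 1], [0.5, 0.57, -0.13, 0.05, 0.09, 0.1, 1], [0.51, 0.55, -0.13, 0.05, 0.09, 0.09, 1], [0.51, 0.55, -0.12, 0.06, 0.09, 0.1, 1], [0.52, 0.54, -0.12, 0.05, 0.09, 0.09, 1], [0.53, 0.54, -0.12, 0.05, 0.1, 0.1, 1], [0.53, 0.54, -0.12, 0.05, 0.09, 0.1, 1], [0.54, 0.52, -0.12, 0.05, 0.09, 0.09, 1], [0.54, 0.52, -0.11, 0.05, 0.09, 0.1, 1]]
```

Call:
{"method": "carry_out", "body": {"motion": [[0.47,0.59,-0.14,0.05,0.09,0.1,1],[0.47,0.58,-0.13,0.05,0.09,0.09,1],[0.48,0.58,-0.13,0.06,0.09,0.1,1],[0.49,0.57,-0.13,0.05,0.1,0.09,1],[0.5,0.56,-0.13,0.05,0.09,0.1,1],[0.5,0.57,-0.13,0.05,0.09,0.1,1],[0.51,0.55,-0.13,0.05,0.09,0.09,1],[0.51,0.55,-0.12,0.06,0.09,0.1,1],[0.52,0.54,-0.12,0.05,0.09,0.09,1],[0.53,0.54,-0.12,0.05,0.1,0.1,1],[0.53,0.54,-0.12,0.05,0.09,0.1,1],[0.54,0.52,-0.12,0.05,0.09,0.09,1],[0.54,0.52,-0.11,0.05,0.09,0.1,1],[0,0,0,0,0,0,1],[0,0,0,0,0,0,1]]}}

```text
time: 13.6
tcp_pos: [467.4, -373.5, 149.8]
ee_rot: [179.9, 28.0, -60.2]
ft_force: [1.2, 0.9, -0.0]
finger_gap: 0.996
finger_force: 0.0
```

```bash
python3 - <<'E'
from h import *
T,s=wristT();p,d=get_image('wrist');cv2.imwrite('pics/w3.png',p[:,:,::-1]);np.savez('w3.npz',p=p,d=d,T=T)
print(s['tcp_pos'],s['ee_rot'],s['joint_positions'])
h=cv2.cvtColor(p,cv2.COLOR_RGB2HSV);m=((h[...,1]<70)&(h[...,2]>60)).astype(np.uint8)
for c in cv2.findContours(m,0,2)[0]:
    if cv2.contourArea(c)<400:continue
    c=c[:,0,:];q=ray('wrist',c,18,T)[:,:2].astype(np.float32);e=cv2.minEnclosingCircle(q);print(c.mean(0),e,q.mean(0),cv2.fitEllipse(q) if len(q)>5 else '')
E
```

```text
[ 467.41120559 -373.46135501  149.82113625] [179.87280996  27.99482766 -60.17569089] [ -42.67037382   52.04748775   45.61897013  110.48981069    7.99420655
 -164.44253427]
[115.25925926 410.48148148] ((446.7535400390625, 833.6312255859375), 168.9546661376953) [431.9444  808.45807] ((356.7132568359375, 1392.0020751953125), (185.6930389404297, 1510.7691650390625), 7.145283222198486)
[116.69444444 382.56944444] ((492.7131652832031, 477.43414306640625), 209.0416717529297) [476.11682 469.30084] ((468.0436706542969, 534.3025512695312), (70.18113708496094, 465.5544738769531), 6.268834114074707)
[356.05825243 351.73786408] ((29.1802978515625, 16.07882308959961), 166.99221801757812) [ 81.58599  -11.699331] ((56.49124526977539, 23.92780876159668), (116.95674896240234, 288.5181884765625), 30.831998825073242)
[ 64.03015075 335.81407035] ((604.9047241210938, 278.0552062988281), 314.67236328125) [613.7641  203.04968] ((625.015380859375, 250.48342895507812), (131.17698669433594, 514.6643676757812), 163.58421325683594)
[166.94805195 297.49350649] ((473.180419921875, -42.19164276123047), 94.328796386
[... 292 characters left out ...]
3.82923126220703, 205.86148071289062), 58.64701843261719)
[280.13043478 207.17391304] ((427.3445739746094, -301.0155944824219), 36.3140869140625) [ 426.54785 -301.92712] ((426.3356018066406, -301.2999267578125), (58.8342170715332, 72.78056335449219), 28.716981887817383)
[101.26126126 102.28378378] ((601.2779541015625, -333.06866455078125), 47.029659271240234) [ 600.84235 -331.0359 ] ((600.7971801757812, -332.6006164550781), (71.30197143554688, 84.55535125732422), 163.9303436279297)
[456.30841121  78.28971963] ((370.72607421875, -491.22991943359375), 82.24114990234375) [ 378.62198 -479.88412] ((381.5928955078125, -496.5710144042969), (73.61493682861328, 145.30223083496094), 91.28510284423828)
```

View pics/w3.png

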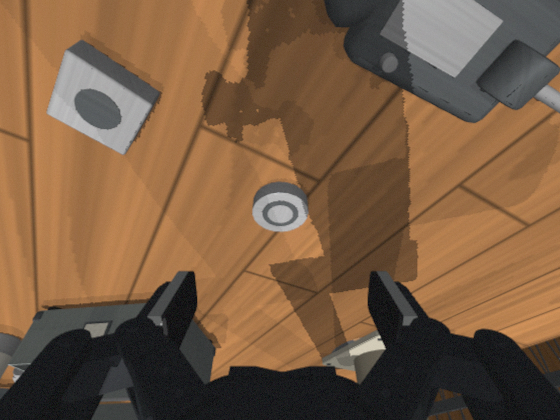

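```bash
python3 - <<'E'
from h import *
T=np.load('w3.npz')['T'];r=ray('wrist',[[280,212]],18,T)[0];print('ring',r)
c=(r[:2]+np.array([423.1,-295.7])+np.array([424.3,-296]))/3;print(c)
lean=np.array([np.cos(np.radians(-60)),np.sin(np.radians(-60))])
t=c-6.9*lean;print(t)
plan([*t,8],-60,28,8,1)
E
```

```text
ring [ 423.92506104 -297.02645484   18.        ]
[ 423.77502035 -296.24215161]
[ 420.32502035 -290.26657633]
[[-0.04, 0.0, 0.43, 0.0, 0.0, 0.0, 1], [-0.05, 0.0, 0.42, 0.0, 0.0, 0.0, 1], [-0.04, 0.0, 0.43, 0.01, 0.0, 0.0, 1], [-0.04, 0.0, 0.42, 0.0, 0.0, -0.01, 1], [-0.05, 0.0, 0.43, 0.0, 0.0, 0.0, 1], [-0.04, 0.0, 0.42, 0.0, 0.0, 0.0, 1], [-0.04, 0.0, 0.43, 0.0, 0.0, 0.0, 1], [-0.05, 0.0, 0.42, 0.0, 0.0, 0.0, 1]]
```

Call:
{"method": "carry_out", "body": {"motion": [[-0.04,0,0.43,0,0,0,1],[-0.05,0,0.42,0,0,0,1],[-0.04,0,0.43,0,0,0,1],[-0.04,0,0.42,0,0,0,1],[-0.05,0,0.43,0,0,0,1],[-0.04,0,0.42,0,0,0,1],[-0.04,0,0.3,0,0,0,1],[-0.05,0,0.3,0,0,0,1],[0,0,0.25,0,0,0,1],[0,0,0,0,0,0,1],[0,0,0,0,0,0,1]]}}

```text
time: 14.75
tcp_pos: [420.2, -289.7, 8.1]
ee_rot: [179.9, 28.0, -60.0]
ft_force: [0.2, 0.5, -0.2]
finger_gap: 0.998
finger_force: 0.0
```

Call:
{"method": "carry_out", "body": {"motion": [[0,0,0,0,0,0,0.6],[0,0,0,0,0,0,0.6],[0,0,0,0,0,0,0.4],[0,0,0,0,0,0,0.4],[0,0,0,0,0,0,0.4],[0,0,0,0,0,0,0.4]], "newtons": 60}}

```text
time: 15.35
tcp_pos: [420.8, -291.3, 8.7]
ee_rot: [180.0, 28.0, -60.1]
ft_force: [2.4, -0.4, 5.8]
finger_gap: 0.671
finger_force: 63.1
```

```bash
cat > kin.py <<'E'
import numpy as np
from scipy.spatial.transform import Rotation as R
from scipy.optimize import least_squares
E=lambda a,d:R.from_euler(a,d,degrees=True)
def fk(q,k,full=False):
    r0,h,a,b,c,t=k;j=q
    B=E('z',j[0]);p0=B.apply([r0,0,h]);r=B*E('y',j[1]);p1=p0+r.apply([0,0,a]);r=r*E('y',-j[2]);p2=p1+r.apply([b,0,0])
    r=r*E('y',j[3]);p3=p2+r.apply([c,0,0]);r5=r*E('z',j[4]);
    rt=r5*E('x',j[5])*K;p4=p3+r5.apply([t,0,0])
    return (p4,rt,[p0,p1,p2,p3]) if full else (p4,rt)
# tool frame at j=0: z along +x(forearm dir); tool x found from yaw=j1-j6+180
K=R.from_matrix(np.array([[0,0,1],[0,-1,0],[1,0,0]],float))
S=[([67.78,13.835,.212,76.4996,0,90],[188.83,462.29,230.38],[-179.88,0,157.78]),
([67.781,12.837,7.937,85.204,0,107.424],[188.89,462.42,291.31],[-179.9,0,140.36]),
([16.045,13.325,20.845,97.673,.01,-22.083],[480.2,138.2,375.1],[179.9,-.1,-141.9]),
([-3.294,43.599,41.981,112.844,25.601,-137.143],[582.87,97.81,253.46],[-179.53,34.82,-51.64]),
([-42.67,52.047,45.619,110.49,7.994,-164.443],[467.41,-373.46,149.82],[179.87,27.99,-60.18])]
def fit():
    f=lambda k:np.concatenate([fk(q,k)[0]-p for q,p,_ in S])
    s=least_squares(f,[0,200,300,300,0,250]);return s.x,f(s.x)
def ik(p,rot,k,q0):
    f=lambda q:np.r_[(fk(q,k)[0]-p),100*(rot.inv()*fk(q,k)[1]).as_rotvec()]
    s=least_squares(f,q0,x_scale=30);return s.x,np.abs(s.fun).max()
if __name__=='__main__':
    k,e=fit();print(k.round(1));print(e.round(1))
    for q,p,o in S:print(np.degrees((R.from_euler('xyz',o,degrees=True).inv()*fk(q,k)[1]).magnitude()))
E
python3 kin.py
```

```text
[1.000e-01 2.489e+02 4.938e+02 3.917e+02 1.020e+02 3.035e+02]
[-0.5 -1.3  0.2 -0.1 -0.1  0.   1.4  0.4 -0.   0.3 -0.  -0.1 -0.2  0.2
 -0.1]
180.0
179.99697282829635
179.97198833514133
179.99642107642367
179.99534271386813
```

Call:
{"method": "carry_out", "body": {"motion": [[-0.1,0,-0.18,0,0,0,0.4],[-0.14,0,-0.26,0,0,0,0.4],[-0.23,0,-0.44,0,0,0,0.4],[-0.23,0,-0.44,0,0,0,0.4],[-0.23,0,-0.44,0,0,0,0.4],[-0.23,0,-0.44,0,0,0,0.4]]}}

```text
time: 15.95
tcp_pos: [419.6, -291.1, 133.0]
ee_rot: [179.8, 28.1, -60.2]
ft_force: [0.3, 0.1, -4.2]
finger_gap: 0.666
finger_force: 64.6
```

```bash
sed -i 's/\[0,-1,0\],\[1,0,0\]/[0,1,0],[-1,0,0]/' kin.py; cat >> h.py <<'E'
import kin
def chk(p,yaw,tilt,q0):
    k=[.1,248.9,493.8,391.7,102,303.5];q,e=kin.ik(np.array(p,float),ori(yaw,tilt),k,q0)
    print(np.round(p,1),q.round(1),'err',round(e,2),'p1,p2,p3',[v.round() for v in kin.fk(q,k,True)[2][1:]]);return q
PK=np.array([508.3,186.8])
E
python3 - <<'E'
from h import *
s=manip.observe();q=s['joint_positions']
A=[*(PK+54*f_),150];B=[*(PK-5.75*f_+3*f_),66.5]
M=[500,-60,170]
for p,y in((M,-56),(A,-51.9),(B,-51.9)):q=chk(p,y,28,q)
st=plan(M,-56,28,6,.4);st=plan(A,-51.9,28,5,.4,st);plan(B,-51.9,28,6,.4,st)
E
```

```text
[500 -60 170] [ -17.1   33.8   14.9   93.6   17.2 -144.5] err 0.0 p1,p2,p3 [array([263., -81., 659.]), array([ 617., -190.,  532.]), array([ 580., -178.,  438.])]
[541.6 144.3 150. ] [   2.9   36.2   16.5   87.3   22.6 -128.6] err 0.0 p1,p2,p3 [array([291.,  15., 648.]), array([659.,  34., 516.]), array([630.,  32., 418.])]
[506.6 189.   66.5] [   7.4   36.9    4.2   72.6   23.8 -124. ] err 0.0 p1,p2,p3 [array([294.,  38., 644.]), array([621.,  80., 433.]), array([595.,  77., 334.])]
[[-0.53, -0.62, 0.14, -0.05, 0.0, -0.11, 0.4], [-0.52, -0.62, 0.14, -0.05, 0.01, -0.1, 0.4], [-0.52, -0.63, 0.13, -0.05, 0.0, -0.11, 0.4], [-0.51, -0.63, 0.13, -0.05, 0.0, -0.11, 0.4], [-0.5, -0.64, 0.13, -0.06, 0.01, -0.1, 0.4], [-0.5, -0.65, 0.13, -0.05, 0.0, -0.11, 0.4]]
[[-0.48, -0.6, 0.34, -0.07, 0.0, -0.13, 0.4], [-0.47, -0.6, 0.34, -0.06, 0.0, -0.12, 0.4], [-0.46, -0.61, 0.34, -0.07, 0.0, -0.13, 0.4], [-0.46, -0.62, 0.33, -0.07, 0.0, -0.13, 0.4], [-0.45, -0.63, 0.33, -0.06, 0.0, -0.12, 0.4]]
[[-0.04, 0.0, 0.33, 0.0, 0.0, 0.0, 0.4], [-0.03, 0.0, 0.34, 0.0, 0.0, 0.0, 0.4], [-0.04, 0.0, 0.33, 0.0, 0.0, 0.0, 0.4], [-0.03, 0.0, 0.34, 0.0, 0.0, 0.0, 0.4], [-0.04, 0.0, 0.33, 0.0, 0.0, 0.0, 0.4], [-0.03, 0.0, 0.34, 0.0, 0.0, 0.0, 0.4]]
```

Call:
{"method": "carry_out", "body": {"motion": [[-0.53,-0.62,0.14,-0.05,0,-0.11,0.4],[-0.52,-0.62,0.14,-0.05,0.01,-0.1,0.4],[-0.52,-0.63,0.13,-0.05,0,-0.11,0.4],[-0.51,-0.63,0.13,-0.05,0,-0.11,0.4],[-0.5,-0.64,0.13,-0.06,0.01,-0.1,0.4],[-0.5,-0.65,0.13,-0.05,0,-0.11,0.4],[-0.48,-0.6,0.34,-0.07,0,-0.13,0.4],[-0.47,-0.6,0.34,-0.06,0,-0.12,0.4],[-0.46,-0.61,0.34,-0.07,0,-0.13,0.4],[-0.46,-0.62,0.33,-0.07,0,-0.13,0.4],[-0.45,-0.63,0.33,-0.06,0,-0.12,0.4],[0,0,0,0,0,0,0.4],[0,0,0,0,0,0,0.4]]}}

```text
time: 17.25
tcp_pos: [541.0, 145.4, 148.7]
ee_rot: [179.9, 28.0, -51.8]
ft_force: [0.2, 0.0, -4.6]
finger_gap: 0.662
finger_force: 65.5
```

```bash
python3 - <<'E'
from h import *
T,s=wristT();p,d=get_image('wrist');cv2.imwrite('pics/w4.png',p[:,:,::-1]);np.savez('w4.npz',p=p,d=d,T=T)
print(s['tcp_pos'],s['ee_rot'],s['ft_force'])
E
```

```text
[541.02939669 145.35107292 148.65904589] [179.926954    27.98395611 -51.782789  ] [ 0.23866504  0.01163548 -4.56730362]
```

View pics/w4.png

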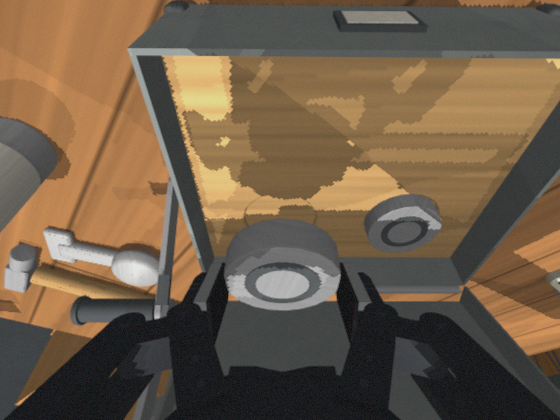

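The view shows the disc held level with its ring centre at (283,282). The visible part of the pocket spans columns 244 to 318 at about row 210, and the neighbour is at (403,228).

```bash
python3 - <<'E'
from h import *
F=np.load('w4.npz');T=F['T'];p=F['p'];W=cloud('wrist',F['d'],T);tcp=np.array([541.03,145.35,148.66])
q=W[274:292,262:304].reshape(-1,3);q=q[~np.isnan(q[:,0])];c=q.mean(0);n=np.linalg.svd(q-c)[2][2];n*=np.sign(n[2]);print('top z',c[2],'tilt comps f,l deg',np.degrees([n[:2]@f_,n[:2]@l_]))
h=cv2.cvtColor(p,cv2.COLOR_RGB2HSV);g=p[...,1]
m=np.zeros(g.shape,np.uint8);m[262:305,240:328]=(g[262:305,240:328]>120)
cs,_=cv2.findContours(m,cv2.RETR_CCOMP,2)
for ct in cs:
    if len(ct)>20:print('ell',cv2.fitEllipse(ct))
rc=ray('wrist',[[283,282]],c[2],T)[0];d=rc-tcp;print('ring rel tcp f,l,z',d[:2]@f_,d[:2]@l_,d[2])
e=ray('wrist',[[244,212],[318,212]],62,T)[:,:2];print('pocket l rel tcp',(e-tcp[:2])@l_,((e-tcp[:2])@l_).mean(),'PK l',(PK-tcp[:2])@l_)
for r in range(204,226,3):print(r,np.convolve(g[r,228:336].astype(int),[1,1,1],'valid')[::3]//3)
E
```

```text
top z 158.24018536919613 tilt comps f,l deg [-0.78228795  0.07333766]
ell ((281.97222900390625, 284.1087951660156), (27.85049057006836, 53.64636993408203), 89.92150115966797)
ell ((283.2588195800781, 283.73486328125), (46.437652587890625, 86.0554428100586), 88.42098999023438)
ring rel tcp f,l,z 6.908917078980563 1.6446889283121398 9.58018536919613
pocket l rel tcp [-30.30618853  31.68309403] 0.6884527514767296 PK l 0.217676999999957
204 [152 154 153 152 152 152 152 141 153 154 152 156 154 154 155 156 156 157
 158 157 151 144 131 156 157 153 143 143 156 157 157 156 158 158 157 157]
207 [149 149 151 150 150 149 135 149 148 150 151 149 150 150 150 150 150 104
  87  86  85  88  85  85  85  86  87  90 128 154 153 153 154 160 161 159]
210 [165 163 154 156 155 135 158 163 165 165 165 166 165 166 166 166 165 107
  94  94  94  95  93  94  94  93  93  94  97 110 106 101 135 123 113 106]
213 [168 167 168 168 167 128 158 164 160 152 142 160 164 152 145 164 150  97
  93  93  94  92  94  93  93  93  93  93  92  89  94  96  96  96  97  94]
216 [160 160 162 160 156 104  95  94  94  95  93  94  96  94  95  94  93  94
  95  94  94  95  95  94  93  92  92  94  94  83  90  89  88  90  89  92]
219 [106  95 110 109 100  81  90  92  92  92  92  92  92  90  88  88  90  88
  87  88  88  87  90  91  93  93  92  95  89  85  94  98  94  98  95  96]
222 [92 92 91 91 92 83 85 93 92 89 86 86 87 86 84 84 86 87 88 91 90 89 88 87
 87 86 89 95 86 86 93 92 93 94 92 94]
225 [94 92 94 93 92 90 76 86 83 87 85 87 86 90 89 86 88 87 86 88 84 89 90 90
 90 88 87 88 87 88 95 94 94 94 93 91]
```

```bash
python3 - <<'E'
from h import *
T=np.load('w4.npz')['T'];e=ray('wrist',[[280,217],[282.6,284]],62,T)[0][:2];print((e-PK)@f_,(e-PK)@l_)
e=ray('wrist',[[282.6,284]],158.2,T)[0][:2]-[541.03,145.35];print(e@f_,e@l_)
plan([*(PK-5.9*f_-1.6*l_+3*f_),73],-51.9,28,7,.4)
E
```

```text
4.839578735608278 -0.3790977823699132
4.949335451253416 1.4574912676363063
[[-0.04, -0.01, 0.27, 0.0, 0.0, 0.0, 0.4], [-0.04, 0.0, 0.26, 0.0, 0.0, 0.0, 0.4], [-0.04, -0.01, 0.27, 0.0, 0.0, 0.0, 0.4], [-0.05, 0.0, 0.27, 0.01, 0.0, 0.0, 0.4], [-0.04, -0.01, 0.27, 0.0, 0.0, 0.0, 0.4], [-0.04, 0.0, 0.26, 0.0, 0.0, 0.0, 0.4], [-0.04, -0.01, 0.27, 0.0, 0.0, 0.0, 0.4]]
```

Call:
{"method": "carry_out", "body": {"motion": [[-0.04,-0.01,0.27,0,0,0,0.4],[-0.04,0,0.26,0,0,0,0.4],[-0.04,-0.01,0.27,0,0,0,0.4],[-0.05,0,0.27,0,0,0,0.4],[-0.04,-0.01,0.27,0,0,0,0.4],[-0.04,0,0.26,0,0,0,0.4],[-0.04,-0.01,0.27,0,0,0,0.4],[0,0,0,0,0,0,0.4],[0,0,0,0,0,0,0.4]]}}

```text
time: 18.2
tcp_pos: [508.6, 189.2, 73.3]
ee_rot: [180.0, 28.0, -52.0]
ft_force: [0.3, -0.0, -3.6]
finger_gap: 0.665
finger_force: 65.6
```

Call:
{"method": "carry_out", "body": {"motion": [[0.01,0,0.02,0,0,0,0.4],[0.01,0,0.02,0,0,0,0.4],[0,0,0,0,0,0,0.4]]}}

```text
time: 18.5
tcp_pos: [508.7, 190.2, 70.9]
ee_rot: [-179.9, 28.0, -51.9]
ft_force: [0.3, 0.3, -3.8]
finger_gap: 0.666
finger_force: 65.6
```

Call:
{"method": "carry_out", "body": {"motion": [[0.01,0,0.02,0,0,0,0.4],[0,0,0,0,0,0,0.4],[0,0,0,0,0,0,0.4]]}}

```text
time: 18.8
tcp_pos: [508.5, 190.6, 69.9]
ee_rot: [-179.9, 28.0, -51.9]
ft_force: [-0.2, -0.7, -0.8]
finger_gap: 0.669
finger_force: 65.9
```

Call:
{"method": "carry_out", "body": {"motion": [[0.01,0,0.02,0,0,0,0.4],[-0.02,0,0.01,0,0,0,0.4],[0,0,0,0,0,0,0.4]]}}

```text
time: 19.1
tcp_pos: [507.4, 191.6, 67.9]
ee_rot: [-180.0, 28.0, -51.9]
ft_force: [0.3, 0.1, -4.4]
finger_gap: 0.664
finger_force: 65.7
```

Call:
{"method": "carry_out", "body": {"motion": [[-0.02,0,0.01,0,0,0,0.4],[0,0,0,0,0,0,0.4]]}}

```text
time: 19.3
tcp_pos: [506.8, 192.3, 68.0]
ee_rot: [180.0, 28.0, -51.9]
ft_force: [-0.0, -0.6, -3.4]
finger_gap: 0.666
finger_force: 65.7
```

Call:
{"method": "carry_out", "body": {"motion": [[-0.02,0,0.01,0,0,0,0.4],[0,0,0,0,0,0,0.4]]}}

```text
time: 19.5
tcp_pos: [506.6, 192.6, 68.2]
ee_rot: [-180.0, 27.9, -51.9]
ft_force: [0.9, -4.0, -3.8]
finger_gap: 0.669
finger_force: 65.7
```

Call:
{"method": "carry_out", "body": {"motion": [[0.01,0,-0.005,0,0,0,0.4],[0.01,0,0.02,0,0,0,0.4],[0.01,0,0.02,0,0,0,0.4],[0,0,0,0,0,0,0.4]]}}

```text
time: 19.9
tcp_pos: [507.0, 192.4, 66.5]
ee_rot: [-179.9, 28.0, -51.9]
ft_force: [0.7, -5.8, -1.8]
finger_gap: 0.669
finger_force: 66.0
```

Call:
{"method": "carry_out", "body": {"motion": [[0.01,0,0.02,0,0,0,0.4],[0.01,0,0.02,0,0,0,0.4],[0,0,0,0,0,0,0.4]]}}

```text
time: 20.2
tcp_pos: [507.0, 192.5, 64.8]
ee_rot: [-179.9, 28.0, -51.9]
ft_force: [0.6, -5.7, 1.5]
finger_gap: 0.666
finger_force: 66.5
```

Call:
{"method": "carry_out", "body": {"motion": [[0.01,0.01,-0.005,0,0,0,0.4],[0.01,0,0.02,0,0,0,0.4],[0,0,0,0,0,0,0.4]]}}

```text
time: 20.5
tcp_pos: [507.0, 192.5, 64.8]
ee_rot: [-179.8, 28.0, -51.9]
ft_force: [0.5, -5.0, 6.7]
finger_gap: 0.668
finger_force: 67.0
```

Call:
{"method": "carry_out", "body": {"motion": [[0.01,0,0.015,0,0,0,0.4],[0,0,0,0,0,0,0.4]]}}

```text
time: 20.7
tcp_pos: [507.0, 192.5, 64.7]
ee_rot: [-179.8, 28.1, -51.9]
ft_force: [-0.6, -4.3, 11.7]
finger_gap: 0.669
finger_force: 67.4
```

Call:
{"method": "carry_out", "body": {"motion": [[-0.01,0,-0.02,0,0,0,0.7],[0,0,0,0,0,0,0.76],[0,0,0,0,0,0,0.76],[0,0,0,0,0,0,0.76]]}}

```text
time: 21.1
tcp_pos: [506.1, 192.6, 62.9]
ee_rot: [-180.0, 28.1, -51.9]
ft_force: [-0.0, -0.0, 0.3]
finger_gap: 0.758
finger_force: 0.0
```

Call:
{"method": "carry_out", "body": {"motion": [[0.03,0,-0.2,0,0,0,0.8],[0.05,0,-0.4,0,0,0,0.8],[0.05,0,-0.5,0,0,0,0.9],[0.05,0,-0.5,0,0,0,0.9],[0.05,0,-0.5,0,0,0,0.9],[0,0,0,0,0,0,0.9],[0,0,0,0,0,0,0.9]]}}

```text
time: 21.8
tcp_pos: [543.6, 145.0, 150.5]
ee_rot: [-179.9, 28.0, -51.9]
ft_force: [-0.1, -0.4, -0.7]
finger_gap: 0.901
finger_force: 0.0
```

```bash
python3 - <<'E'
from h import *
T,s=wristT();p,d=get_image('wrist');np.savez('w5.npz',p=p,d=d,T=T);W=cloud('wrist',d,T)
print(s['tcp_pos'],s['ee_rot'])
D=W[...,:2]-PK;m=(np.hypot(D[...,0],D[...,1])<22)&(W[...,2]>50)&(W[...,2]<95)
N=np.array(PK)+104*l_;D=W[...,:2]-N;m2=(np.hypot(D[...,0],D[...,1])<22)&(W[...,2]>50)&(W[...,2]<95)
for a in(m,m2):
    q=W[a];c=np.median(q,0);q=q[np.abs(q[:,2]-c[2])<6];c=q.mean(0);n=np.linalg.svd(q-c)[2][2];n*=np.sign(n[2]);print(len(q),c,'tilt deg',np.degrees([n[:2]@f_,n[:2]@l_]))
D=W[...,:2]-(PK+60*f_);b=W[(np.hypot(D[...,0],D[...,1])<15)];print('board z',np.nanmedian(b[:,2]))
h=cv2.cvtColor(p,cv2.COLOR_RGB2HSV)
e=np.argwhere(m);print('px',e.mean(0),e.min(0),e.max(0))
E
```

```text
[543.57654199 145.03134789 150.54683058] [-179.91065438   27.99208807  -51.91177101]
1393 [509.35397361 185.5463976   74.09431338] tilt deg [0.45393781 0.27104113]
1389 [427.75119519 121.56698122  74.14002407] tilt deg [0.42624151 0.14475444]
board z 61.538615103407466
px [229.64752333 282.94615937] [212 257] [247 309]
```

```bash
cat >> h.py <<'E'
C=np.array([495.1,119.5])
def cw(x,y,z):return np.r_[C-x*f_+y*l_,z]
E
python3 - <<'E'
from h import *
s=manip.observe();q0=s['joint_positions'];print(q0.round(1))
F=(8,60)
for nm,yaw,tilt in(('tilt30',-141.9,-30),('tilt15',-141.9,-15),('down38',38.1,0),('down38t15',38.1,15)):
    print(nm);q=q0.copy()
    if yaw>0:q=np.array([15,30,10,90,0,160.])
    for ang in(115,90,60,30,0,-7):
        x=F[0]-92*np.cos(np.radians(ang))   # ang from front
        z=F[1]+92*np.sin(np.radians(ang))
        G=cw(x,-168,z);o=ori(yaw,tilt);q=chk(G+19*o.apply([0,0,1]),yaw,tilt,q)
# knob position from depth in w5/scene
d=np.load('s2.npz')['d'];W=cloud('scene',d);X=np.stack([-(W[...,:2]-C)@f_,(W[...,:2]-C)@l_,W[...,2]],-1)
m=(X[...,1]<-143)&(X[...,1]>-195)&(X[...,0]>0)&(X[...,0]<90)&(X[...,2]>90)&(X[...,2]<175);q=X[m];print('knob',len(q),np.median(q,0),q.min(0),q.max(0))
d=np.load('w5.npz');W=cloud('wrist',d['d'],d['T']);X=np.stack([-(W[...,:2]-C)@f_,(W[...,:2]-C)@l_,W[...,2]],-1)
m=(X[...,1]<-143)&(X[...,1]>-195)&(X[...,0]>0)&(X[...,0]<90)&(X[...,2]>90)&(X[...,2]<175);q=X[m];print('knob w5',len(q),np.median(q,0) if len(q) else '')
E
```

```text
[   3.    36.1   16.3   87.3   22.6 -128.5]
tilt30
[591.  254.1 126.9] [ 26.1  65.8  69.7 123.4  -6.  -10.4] err 0.0 p1,p2,p3 [array([404., 198., 452.]), array([755., 370., 479.]), array([710., 348., 390.])]
[615.  223.5 135.5] [ 23.4  70.1  80.4 129.5  -7.3 -12.8] err 0.0 p1,p2,p3 [array([426., 184., 417.]), array([780., 337., 487.]), array([734., 317., 398.])]
[643.3 187.3 123.2] [ 20.3  75.   90.  132.8  -8.9 -15.7] err 1.59 p1,p2,p3 [array([448., 165., 377.]), array([802., 296., 479.]), array([758., 280., 388.])]
[664.1 160.8  89.5] [ 18.   77.1  90.  130.  -10.  -17.8] err 2.12 p1,p2,p3 [array([458., 149., 359.]), array([821., 267., 446.]), array([777., 253., 355.])]
[671.7 151.1  43.5] [ 17.2  80.3  90.  127.5 -10.3 -18.4] err 0.83 p1,p2,p3 [array([465., 144., 332.]), array([834., 258., 398.]), array([788., 244., 308.])]
[671.3 151.6  32.3] [ 17.2  81.1  90.  127.  -10.3 -18.3] err 0.3 p1,p2,p3 [array([466., 145., 325.]), array([836., 259., 386.]), array([790., 245., 296.])]
tilt15
[594.6 257.  125. ] [ 25.   47.4  37.7  94.9  -3.4 -12.7] err 0.0 p1,p2,p3 [array([330., 153., 58
[... 2242 characters left out ...]
3.]), array([709., 239., 414.])]
[667.7 163.6  87.6] [ 16.2  53.6  44.5  94.8  -5.5 158.8] err 0.0 p1,p2,p3 [array([382., 111., 542.]), array([753., 219., 480.]), array([730., 212., 381.])]
[675.3 153.9  41.6] [ 15.4  55.8  42.   90.2  -5.7 158. ] err 0.0 p1,p2,p3 [array([394., 108., 527.]), array([761., 209., 434.]), array([737., 202., 335.])]
[674.9 154.4  30.4] [ 15.4  56.2  41.2  88.9  -5.7 158. ] err 0.0 p1,p2,p3 [array([395., 109., 524.]), array([760., 209., 423.]), array([737., 203., 324.])]
knob 70 [  48.16798916 -174.12402234  146.25783791] [  41.31304848 -194.60712875  133.92465834] [  59.46618956 -143.84584781  152.21187411]
knob w5 1724 [  45.68338963 -170.90503255  143.20839154]
```

```bash
python3 - <<'E'
from h import *
s=manip.observe();q=s['joint_positions']
P1=cw(-70,-140,310);chk(P1,-52,0,q)
st=plan(P1,-52,0,10,.5)
E
```

```text
[648.5 150.7 310. ] [  13.1   34.3   42.9   98.6   -0.  -114.9] err 0.0 p1,p2,p3 [array([271.,  63., 657.]), array([648., 151., 715.]), array([648., 151., 613.])]
[[-0.04, -0.17, -0.34, 0.0, 0.49, 0.0, 0.5], [-0.03, -0.18, -0.34, 0.0, 0.49, 0.0, 0.5], [-0.01, -0.17, -0.35, 0.0, 0.49, 0.0, 0.5], [0.01, -0.17, -0.34, 0.0, 0.49, 0.01, 0.5], [0.02, -0.18, -0.34, 0.0, 0.49, 0.0, 0.5], [0.04, -0.17, -0.34, 0.0, 0.49, 0.0, 0.5], [0.06, -0.17, -0.34, 0.0, 0.49, 0.0, 0.5], [0.07, -0.17, -0.33, 0.01, 0.49, 0.0, 0.5], [0.09, -0.18, -0.33, 0.0, 0.49, 0.0, 0.5], [0.11, -0.17, -0.33, 0.0, 0.49, 0.0, 0.5]]
```

Call:
{"method": "carry_out", "body": {"motion": [[-0.04,-0.17,-0.34,0,0.49,0,0.5],[-0.03,-0.18,-0.34,0,0.49,0,0.5],[-0.01,-0.17,-0.35,0,0.49,0,0.5],[0.01,-0.17,-0.34,0,0.49,0.01,0.5],[0.02,-0.18,-0.34,0,0.49,0,0.5],[0.04,-0.17,-0.34,0,0.49,0,0.5],[0.06,-0.17,-0.34,0,0.49,0,0.5],[0.07,-0.17,-0.33,0.01,0.49,0,0.5],[0.09,-0.18,-0.33,0,0.49,0,0.5],[0.11,-0.17,-0.33,0,0.49,0,0.5],[0,0,0,0,0,1,0.5],[0,0,0,0,0,1,0.5],[0,0,0,0,0,1,0.5],[0,0,0,0,0,1,0.5],[0,0,0,0,0,1,0.5],[0,0,0,0,0,1,0.5],[0,0,0,0,0,1,0.5],[0,0,0,0,0,1,0.5],[0,0,0,0,0,1,0.5],[0,0,0,0,0,1,0.5]]}}

```text
time: 23.85
tcp_pos: [647.8, 151.3, 308.7]
ee_rot: [179.9, -0.1, -109.4]
ft_force: [-0.3, -0.3, 0.7]
finger_gap: 0.502
finger_force: 0.0
```

Call:
{"method": "carry_out", "body": {"motion": [[0,0,0,0,0,1,0.5],[0,0,0,0,0,1,0.5],[0,0,0,0,0,1,0.5],[0,0,0,0,0,1,0.5],[0,0,0,0,0,1,0.5],[0,0,0,0,0,1,0.5],[0,0,0,0,0,1,0.5],[0,0,0,0,0,1,0.5],[0,0,0,0,0,1,0.5],[0,0,0,0,0,1,0.5],[0,0,0,0,0,1,0.5],[0,0,0,0,0,1,0.5],[0,0,0,0,0,1,0.5],[0,0,0,0,0,1,0.5],[0,0,0,0,0,1,0.5],[0,0,0,0,0,1,0.5],[0,0,0,0,0,1,0.5],[0,0,0,0,0,1,0.5],[0,0,0,0,0,1,0.5],[0,0,0,0,0,1,0.5]]}}

```text
time: 25.85
tcp_pos: [647.8, 151.3, 308.7]
ee_rot: [-179.9, -0.1, 136.0]
ft_force: [0.1, -0.0, 0.3]
finger_gap: 0.501
finger_force: 0.0
```

Call:
{"method": "carry_out", "body": {"motion": [[0,0,0,0,0,1,0.5],[0,0,0,0,0,1,0.5],[0,0,0,0,0,1,0.5],[0,0,0,0,0,1,0.5],[0,0,0,0,0,1,0.5],[0,0,0,0,0,1,0.5],[0,0,0,0,0,1,0.5],[0,0,0,0,0,1,0.5],[0,0,0,0,0,1,0.5],[0,0,0,0,0,1,0.5],[0,0,0,0,0,1,0.5],[0,0,0,0,0,1,0.5],[0,0,0,0,0,1,0.5],[0,0,0,0,0,1,0.5],[0,0,0,0,0,1,0.5],[0,0,0,0,0,1,0.5],[0,0,0,0,0,1,0.5]]}}

```text
time: 27.55
tcp_pos: [647.8, 151.3, 308.8]
ee_rot: [-180.0, 0.1, 38.6]
ft_force: [-0.7, -0.1, -0.9]
finger_gap: 0.502
finger_force: 0.0
```

```bash
python3 - <<'E'
from h import *
s=manip.observe();q=s['joint_positions'];print(q.round(1),s['tcp_pos'],s['ee_rot'],s['time'])
G=cw(48,-168,143);o=ori(38.1,15);z=o.apply([0,0,1]);t=G+19*z
q=chk(t-80*z,38.1,15,q);chk(t,38.1,15,q)
plan(t-80*z,38.1,15,8,.5)
E
```

```text
[ 13.2  34.6  43.4  98.8  -0.  154.6] [647.79907535 151.33020047 308.75828601] [-1.79951475e+02  1.17636172e-01  3.85601132e+01] 27.55
[610.2 270.6 201.9] [ 25.4  50.1  54.3 108.8  -3.3 167.7] err 0.0 p1,p2,p3 [array([342., 163., 566.]), array([695., 330., 594.]), array([672., 319., 495.])]
[593.9 257.8 124.6] [ 25.   47.4  37.6  94.8  -3.4 167.4] err 0.0 p1,p2,p3 [array([329., 154., 583.]), array([679., 317., 516.]), array([656., 306., 418.])]
[[0.11, -0.29, 0.27, 0.0, -0.32, 0.01, 0.5], [0.12, -0.29, 0.26, 0.0, -0.33, 0.01, 0.5], [0.13, -0.29, 0.26, 0.0, -0.32, 0.01, 0.5], [0.14, -0.3, 0.25, 0.0, -0.33, 0.01, 0.5], [0.15, -0.29, 0.25, 0.0, -0.32, 0.01, 0.5], [0.15, -0.29, 0.25, 0.0, -0.33, 0.01, 0.5], [0.16, -0.29, 0.24, 0.0, -0.32, 0.01, 0.5], [0.17, -0.3, 0.24, 0.0, -0.33, 0.01, 0.5]]
```

Call:
{"method": "carry_out", "body": {"motion": [[0.11,-0.29,0.27,0,-0.32,0.01,0.5],[0.12,-0.29,0.26,0,-0.33,0.01,0.5],[0.13,-0.29,0.26,0,-0.32,0.01,0.5],[0.14,-0.3,0.25,0,-0.33,0.01,0.5],[0.15,-0.29,0.25,0,-0.32,0.01,0.5],[0.15,-0.29,0.25,0,-0.33,0.01,0.5],[0.16,-0.29,0.24,0,-0.32,0.01,0.5],[0.17,-0.3,0.24,0,-0.33,0.01,0.5],[0,0,0,0,0,0,0.5],[0,0,0,0,0,0,0.5]]}}

```text
time: 28.55
tcp_pos: [610.4, 270.5, 201.8]
ee_rot: [179.9, 15.0, 38.4]
ft_force: [0.6, -0.1, 0.4]
finger_gap: 0.501
finger_force: 0.0
```

```bash
python3 - <<'E'
from h import *
T,s=wristT();p,d=get_image('wrist');np.savez('w6.npz',p=p,d=d,T=T);W=cloud('wrist',d,T);print(s['tcp_pos'],s['ee_rot'])
X=np.stack([-(W[...,:2]-C)@f_,(W[...,:2]-C)@l_,W[...,2]],-1)
m=(X[...,1]<-145)&(X[...,1]>-200)&(X[...,0]>10)&(X[...,0]<90)&(X[...,2]>110)&(X[...,2]<165);q=X[m];print(len(q),q.min(0),q.max(0),np.median(q,0))
for y0 in range(-200,-140,8):
    b=q[(q[:,1]>y0)&(q[:,1]<y0+8)]
    if len(b)>5:print(y0,len(b),np.percentile(b[:,0],[5,50,95]).round(1),np.percentile(b[:,2],[50,95]).round(1))
plan(cw(48,-168,143)+19*ori(38.1,15).apply([0,0,1]),38.1,15,8,.5)
E
```

```text
[610.41830814 270.51150505 201.79086971] [179.89386441  15.00072431  38.35563551]
1448 [  42.9294375  -193.8239606   130.01204045] [  62.41310751 -145.00281807  150.81937313] [  52.65905412 -177.18801376  146.3473778 ]
-200 333 [45.  52.7 60.6] [141.3 148.8]
-192 205 [45.  52.5 60.3] [147.2 149.7]
-184 215 [45.6 52.6 59.8] [146.6 148.3]
-176 198 [46.1 52.7 59.8] [146.7 148.2]
-168 178 [46.1 52.7 59.4] [146.8 148.4]
-160 176 [46.  52.7 59.6] [146.6 148.4]
-152 143 [46.  52.8 59.7] [146.6 148.1]
[[0.0, 0.0, 0.2, 0.0, 0.0, 0.0, 0.5], [0.0, -0.01, 0.21, 0.01, -0.01, 0.01, 0.5], [0.0, 0.0, 0.2, 0.0, 0.0, 0.0, 0.5], [0.0, 0.0, 0.2, 0.01, 0.0, 0.0, 0.5], [0.0, -0.01, 0.21, 0.0, 0.0, 0.01, 0.5], [0.0, 0.0, 0.2, 0.0, -0.01, 0.0, 0.5], [0.0, 0.0, 0.2, 0.01, 0.0, 0.01, 0.5], [0.0, 0.0, 0.21, 0.0, 0.0, 0.0, 0.5]]
```

Call:
{"method": "carry_out", "body": {"motion": [[0,-0.05,0.2,0,0,0,0.5],[0,-0.05,0.2,0,0,0,0.5],[0,-0.01,0.2,0,0,0.02,0.5],[0,0,0.2,0,0,0,0.5],[0,0,0.2,0,0,0,0.5],[0,0,0.2,0,0,0,0.5],[0.01,0,0.23,0,0,0,0.5],[0.01,0,0.23,0,0,0,0.5],[0,0,0,0,0,0,0.3],[0,0,0,0,0,0,0],[0,0,0,0,0,0,0],[0,0,0,0,0,0,0],[0,0,0,0,0,0,0]], "newtons": 60}}

```text
time: 29.9
tcp_pos: [592.0, 261.2, 124.4]
ee_rot: [179.8, 14.8, 38.1]
ft_force: [-1.7, -3.1, 5.4]
finger_gap: 0.162
finger_force: 58.9
```

```bash
python3 - <<'E'
from h import *
s=manip.observe();o=R.from_euler('xyz',s['ee_rot'],degrees=True);g=s['tcp_pos']-19*o.apply([0,0,1]);print('grasp chest',-(g[:2]-C)@f_,(g[:2]-C)@l_,g[2])
a=np.radians(np.linspace(119.1,-6.9,61));o=ori(38.1,15)
P=np.array([cw(8-92*np.cos(t),-170,60+92*np.sin(t)) for t in a])
c=np.round(o.inv().apply(P-P[0])/50,2);r=np.diff(c,axis=0).round(2)+0.
for i in range(0,60,15):print([[*v.tolist(),0,0,0,0] for v in r[i:i+15]])
E
```

```text
grasp chest 51.92527850277132 -168.51436138148324 142.7449965224248
[[-0.01, 0.06, -0.03, 0, 0, 0, 0], [-0.01, 0.06, -0.03, 0, 0, 0, 0], [0.0, 0.06, -0.03, 0, 0, 0, 0], [-0.01, 0.06, -0.02, 0, 0, 0, 0], [-0.01, 0.07, -0.02, 0, 0, 0, 0], [0.0, 0.06, -0.02, 0, 0, 0, 0], [-0.01, 0.07, -0.02, 0, 0, 0, 0], [0.0, 0.06, -0.01, 0, 0, 0, 0], [0.0, 0.07, -0.02, 0, 0, 0, 0], [-0.01, 0.07, -0.01, 0, 0, 0, 0], [0.0, 0.06, 0.0, 0, 0, 0, 0], [0.0, 0.07, -0.01, 0, 0, 0, 0], [0.0, 0.07, 0.0, 0, 0, 0, 0], [0.0, 0.06, 0.0, 0, 0, 0, 0], [0.0, 0.07, 0.0, 0, 0, 0, 0]]
[[0.0, 0.07, 0.0, 0, 0, 0, 0], [0.0, 0.07, 0.01, 0, 0, 0, 0], [0.0, 0.06, 0.01, 0, 0, 0, 0], [0.01, 0.07, 0.01, 0, 0, 0, 0], [0.0, 0.07, 0.01, 0, 0, 0, 0], [0.01, 0.06, 0.02, 0, 0, 0, 0], [0.0, 0.07, 0.01, 0, 0, 0, 0], [0.01, 0.06, 0.02, 0, 0, 0, 0], [0.0, 0.06, 0.03, 0, 0, 0, 0], [0.01, 0.07, 0.02, 0, 0, 0, 0], [0.01, 0.06, 0.03, 0, 0, 0, 0], [0.0, 0.06, 0.03, 0, 0, 0, 0], [0.01, 0.06, 0.03, 0, 0, 0, 0], [0.01, 0.05, 0.03, 0, 0, 0, 0], [0.01, 0.06, 0.04, 0, 0, 0, 0]]
[[0.01, 0.06, 0.04, 0, 0, 0, 0], [0.01, 0.05, 0.03, 0, 0, 0, 0], [0.01, 0.
[... 183 characters left out ...]
[0.02, 0.04, 0.05, 0, 0, 0, 0], [0.01, 0.04, 0.05, 0, 0, 0, 0], [0.02, 0.04, 0.06, 0, 0, 0, 0], [0.01, 0.03, 0.05, 0, 0, 0, 0], [0.01, 0.04, 0.06, 0, 0, 0, 0], [0.02, 0.03, 0.05, 0, 0, 0, 0], [0.02, 0.03, 0.06, 0, 0, 0, 0]]
[[0.01, 0.02, 0.06, 0, 0, 0, 0], [0.02, 0.03, 0.06, 0, 0, 0, 0], [0.01, 0.02, 0.07, 0, 0, 0, 0], [0.02, 0.02, 0.06, 0, 0, 0, 0], [0.02, 0.02, 0.06, 0, 0, 0, 0], [0.02, 0.01, 0.06, 0, 0, 0, 0], [0.01, 0.02, 0.07, 0, 0, 0, 0], [0.02, 0.01, 0.06, 0, 0, 0, 0], [0.02, 0.01, 0.07, 0, 0, 0, 0], [0.01, 0.0, 0.06, 0, 0, 0, 0], [0.02, 0.0, 0.07, 0, 0, 0, 0], [0.02, 0.0, 0.06, 0, 0, 0, 0], [0.02, 0.0, 0.07, 0, 0, 0, 0], [0.01, 0.0, 0.06, 0, 0, 0, 0], [0.02, -0.01, 0.07, 0, 0, 0, 0]]
```

Call:
{"method": "carry_out", "body": {"motion": [[-0.01,0.06,-0.03,0,0,0,0],[-0.01,0.06,-0.03,0,0,0,0],[0,0.06,-0.03,0,0,0,0],[-0.01,0.06,-0.02,0,0,0,0],[-0.01,0.07,-0.02,0,0,0,0],[0,0.06,-0.02,0,0,0,0],[-0.01,0.07,-0.02,0,0,0,0],[0,0.06,-0.01,0,0,0,0]]}}

```text
time: 30.7
tcp_pos: [607.0, 241.9, 133.8]
ee_rot: [179.9, 14.8, 38.2]
ft_force: [-4.5, -0.8, 6.9]
finger_gap: 0.16
finger_force: 59.1
```

Call:
{"method": "carry_out", "body": {"motion": [[0,0.07,-0.02,0,0,0,0],[-0.01,0.07,-0.01,0,0,0,0],[0,0.06,0,0,0,0,0],[0,0.07,-0.01,0,0,0,0],[0,0.07,0,0,0,0,0],[0,0.06,0,0,0,0,0],[0,0.07,0,0,0,0,0]]}}

```text
time: 31.4
tcp_pos: [622.3, 222.1, 136.1]
ee_rot: [179.7, 14.8, 38.1]
ft_force: [-1.5, -3.6, 6.7]
finger_gap: 0.163
finger_force: 59.1
```

Call:
{"method": "carry_out", "body": {"motion": [[0,0.07,0,0,0,0,0],[0,0.07,0.01,0,0,0,0],[0,0.06,0.01,0,0,0,0],[0.01,0.07,0.01,0,0,0,0],[0,0.07,0.01,0,0,0,0],[0.01,0.06,0.02,0,0,0,0],[0,0.07,0.01,0,0,0,0],[0.01,0.06,0.02,0,0,0,0],[0,0.06,0.03,0,0,0,0],[0.01,0.07,0.02,0,0,0,0],[0.01,0.06,0.03,0,0,0,0],[0,0.06,0.03,0,0,0,0],[0.01,0.06,0.03,0,0,0,0],[0.01,0.05,0.03,0,0,0,0],[0.01,0.06,0.04,0,0,0,0]]}}

```text
time: 32.9
tcp_pos: [652.8, 182.9, 118.9]
ee_rot: [179.5, 14.9, 38.0]
ft_force: [0.7, -6.5, -0.5]
finger_gap: 0.163
finger_force: 58.7
```

Call:
{"method": "carry_out", "body": {"motion": [[0.01,0.06,0.04,0,0,0,0],[0.01,0.05,0.03,0,0,0,0],[0.01,0.05,0.05,0,0,0,0],[0.01,0.05,0.04,0,0,0,0],[0.01,0.05,0.04,0,0,0,0],[0.02,0.05,0.05,0,0,0,0],[0.01,0.05,0.05,0,0,0,0],[0.01,0.04,0.05,0,0,0,0]]}}

```text
time: 33.7
tcp_pos: [665.0, 167.1, 99.4]
ee_rot: [179.6, 14.9, 38.0]
ft_force: [2.1, -6.0, -3.4]
finger_gap: 0.162
finger_force: 58.4
```

Call:
{"method": "carry_out", "body": {"motion": [[0.02,0.04,0.05,0,0,0,0],[0.01,0.04,0.05,0,0,0,0],[0.02,0.04,0.06,0,0,0,0],[0.01,0.03,0.05,0,0,0,0],[0.01,0.04,0.06,0,0,0,0],[0.02,0.03,0.05,0,0,0,0],[0.02,0.03,0.06,0,0,0,0],[0.01,0.02,0.06,0,0,0,0],[0.02,0.03,0.06,0,0,0,0],[0.01,0.02,0.07,0,0,0,0],[0.02,0.02,0.06,0,0,0,0],[0.02,0.02,0.06,0,0,0,0],[0.02,0.01,0.06,0,0,0,0],[0.01,0.02,0.07,0,0,0,0]]}}

```text
time: 35.1
tcp_pos: [675.7, 153.2, 56.1]
ee_rot: [179.8, 15.0, 38.1]
ft_force: [0.7, -3.5, -6.8]
finger_gap: 0.162
finger_force: 58.5
```

Call:
{"method": "carry_out", "body": {"motion": [[0.02,0.01,0.06,0,0,0,0],[0.02,0.01,0.07,0,0,0,0],[0.01,0,0.06,0,0,0,0],[0.02,0,0.07,0,0,0,0],[0.02,0,0.06,0,0,0,0],[0.02,0,0.07,0,0,0,0],[0,0,0,0,0,0,0]]}}

```text
time: 35.8
tcp_pos: [675.8, 153.1, 36.1]
ee_rot: [179.8, 15.0, 38.1]
ft_force: [-0.0, -5.6, -8.2]
finger_gap: 0.161
finger_force: 58.6
```

Call:
{"method": "carry_out", "body": {"motion": [[0.01,0,0.03,0,0,0,0],[0.01,0,0.03,0,0,0,0],[0,0,0,0,0,0,0],[0,0,0,0,0,0,0]]}}

```text
time: 36.2
tcp_pos: [675.8, 153.2, 33.9]
ee_rot: [179.9, 15.0, 38.1]
ft_force: [-1.4, -5.9, -7.2]
finger_gap: 0.164
finger_force: 58.6
```

Call:
{"method": "carry_out", "body": {"motion": [[0,0,0.02,0,0,0,0],[0,0,0.02,0,0,0,0],[0,0,0,0,0,0,0],[0,0,0,0,0,0,0]]}}

```text
time: 36.6
tcp_pos: [675.7, 153.4, 33.5]
ee_rot: [179.8, 14.9, 38.1]
ft_force: [-2.5, -4.2, -3.3]
finger_gap: 0.161
finger_force: 58.8
```

Call:
{"method": "carry_out", "body": {"motion": [[0,0,0.02,0,0,0,0],[0,0,0,0,0,0,0.3],[0,0,0,0,0,0,0.45],[0,0,0,0,0,0,0.45],[0,0,0,0,0,0,0.45],[0,0,-0.3,0,0,0,0.45],[0,0,-0.6,0,0,0,0.45],[0,0,-0.8,0,0,0,0.45],[0,0,-0.8,0,0,0,0.45],[0,0,-0.8,0,0,0,0.45],[0,0,0,0,0,0,0.45],[0,0,0,0,0,0,0.45]]}}

```text
time: 37.8
tcp_pos: [696.7, 176.9, 186.0]
ee_rot: [179.5, 14.0, 38.2]
ft_force: [0.2, -0.0, 0.1]
finger_gap: 0.452
finger_force: 0.0
```

```bash
python3 - <<'E'
from h import *
f=np.load('top0.npz');W0=cloud('top',f['d']);p,d=get_image('top');W=cloud('top',d)
q=[W0[200:260,195:260,2],W[200:260,195:260,2]]
X=W[...,:2]-C
for nm,a in(('before',W0),('now',W)):
    X=np.stack([-(a[...,:2]-C)@f_,(a[...,:2]-C)@l_],-1);m=(np.abs(X[...,0])<90)&(np.abs(X[...,1])<105)&(a[...,2]>80)&(a[...,2]<140)
    A=np.c_[X[m],np.ones(m.sum())];print(nm,m.sum(),'slope x,y; z',np.linalg.lstsq(A,a[m][:,2],rcond=None)[0])
T,s=wristT();print(s['tcp_pos'],s['ft_force'],s['time'])
f2=cv2.absdiff(f['p'],p).max(2)>60;print('changed outside chest/arm:',[(cv2.boundingRect(c)) for c in cv2.findContours(f2.astype(np.uint8),0,2)[0] if cv2.contourArea(c)>40])
wd=get_image('wrist')[1];V=cloud('wrist',wd,T);X=np.stack([-(V[...,:2]-C)@f_,(V[...,:2]-C)@l_,V[...,2]],-1)
m=(X[...,1]<-150)&(X[...,1]>-195)&(X[...,0]>-110)&(X[...,0]<-60)&(X[...,2]>30)&(X[...,2]<75);print('knob',m.sum(),np.median(X[m],0))
E
```

```text
before 5045 slope x,y; z [-3.49037167e-03 -9.64060875e-04  1.17295994e+02]
now 2283 slope x,y; z [ 2.43409601e-02 -2.52997139e-03  1.18578843e+02]
[696.76066826 176.65303196 185.3702723 ] [-0.19748557  0.03734971 -0.51047564] 37.85
changed outside chest/arm: [(267, 404, 24, 16), (242, 393, 14, 27), (7, 350, 91, 70), (183, 308, 28, 42), (361, 241, 21, 21), (233, 229, 18, 55), (196, 137, 35, 96), (113, 77, 112, 343), (149, 11, 67, 136)]
knob 790 [ -83.28083905 -176.54803301   54.87952344]
```

Call:
{"method": "carry_out", "body": {"motion": [[0,0,-0.8,0,0,0,0.5],[0,0,-0.8,0,0,0,0.5],[0,0.8,-0.5,0,0,0,0.5],[0,0.8,-0.4,0,0,0,0.5],[0,0.8,0,0,0,0,0.5],[0,0.8,0,0,0,0,0.5],[0,0.8,0,0,0,0,0.5],[0,0.8,0,0,0,0,0.5],[0,0.8,0,0,0,0,0.5],[0,0.8,0,0,0,0,0.5],[0,0,0,0,0,0,0.5],[0,0,0,0,0,0,0.5]]}}

```text
time: 39.1
tcp_pos: [765.7, -80.5, 238.0]
ee_rot: [174.9, 6.7, 38.3]
ft_force: [-0.4, -0.3, 0.6]
finger_gap: 0.5
finger_force: 0.0
```

```bash
python3 - <<'E'
from h import *
f=np.load('top0.npz');W0=cloud('top',f['d']);p,d=get_image('top');W=cloud('top',d)
ok=(W0[...,2]>80)&(W[...,2]>80)&(W[...,2]<140)&(W0[...,2]<140)
X=np.stack([-(W0[...,:2]-C)@f_,(W0[...,:2]-C)@l_],-1);m=ok&(np.abs(X[...,0])<90)&(np.abs(X[...,1])<105)
dz=W[...,2]-W0[...,2];print(m.sum(),np.linalg.lstsq(np.c_[X[m],np.ones(m.sum())],dz[m],rcond=None)[0])
for x in(-80,-40,0,40,80):
    b=m&(np.abs(X[...,0]-x)<10);print(x,b.sum(),np.median(dz[b]) if b.any() else '')
s=manip.observe();print(s['tcp_pos'],s['joint_velocities'].round(2))
E
```

```text
2786 [0.00133027 0.00045838 0.0130031 ]
-80 339 -0.0018149541442653572
-40 402 0.0621520746672104
0 301 0.2561205902072743
40 221 0.009262451244239855
80 285 0.030622951007217125
[765.78232239 -79.26154672 238.54825877] [ 1.63 -0.66  0.27  0.16  0.05 -0.17]
```

The lid matches its shut pose to within 0.3 mm, and the arm is clear, so I'm handing in.

```bash
python3 -c "
from plant import manip
print(manip.hand_in())"
```

```text
the job is handed in; nothing more can be done
None
```

I propped the lid on its locked stay, seated the round insert level in the right-hand pocket, folded the stay toward the front and eased the lid fully shut; the job was handed in at about 39 s, and the hand-in gave no verdict.

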